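Sort stripped regulator parts into the carry tote

TASK

Swing the tote's carry handle up and over, fully back against its stop, then sort every loose brass elbow, steel spring retainer and white nylon diaphragm plate from the bench into the bin whose ledge shows the same kind of part. When all of them are in their bins, fold the handle fully flat over the bins again. Leave the vent screen, socket wrench and grease jar where they are.

Things in the scene. Friction and masses are not known exactly. Their poses are not given: they have to be found in the camera images.
- tote: grey sheet-metal parts tote, fixed: three open bins in a row along its y axis, centres at y = -100, 0, +100 mm, x = 0, each 104 (x) by 96 (y) mm inside, walls and floor 4 mm, rim 45 mm over the bench. A 60 mm deep ledge, also 45 mm high, runs along the -x side with one sample part beside each bin. Origin: underside, centre of the middle bin.
- handle (a joint): angle of the tote's folding carry handle, a U-shaped steel bail hinged at both ends of the tote behind the bins (+x side). 0 = folded flat forward over the middle of the bins, 1.57 = upright, 2.5 = leaning back, seated against its back stop. The hinge is stiff and stays where it is left. It starts between 0 and 0.35.
- handle_grip (a point): middle of the handle's cross bar, on the axis of its black rubber sleeve (18 mm thick, 110 mm long, along the tote's y). It is 80 mm from the hinge axis.
- handle_hinge (a point): middle of the handle's hinge axis, which runs along the tote's y axis, 70 mm behind (+x) the tote's origin and 75 mm above the bench.
- sample_elbow: fixed sample brass elbow (as elbow1) on the ledge beside one bin; it marks the bin for this kind (which one varies). Do not try to move it. Origin: centre of its underside, on the ledge 45 mm above the bench. Its axes are parallel to the tote's; the centre of its bin's floor lies 84 mm along +x and 41 mm below this origin.
- sample_retainer: fixed sample steel spring retainer (as retainer1) on the ledge beside one bin; it marks the bin for this kind (which one varies). Do not try to move it. Origin: centre of its underside, on the ledge 45 mm above the bench. Its axes are parallel to the tote's; the centre of its bin's floor lies 84 mm along +x and 41 mm below this origin.
- sample_plate: fixed sample white nylon diaphragm plate (as plate1) on the ledge beside one bin; it marks the bin for this kind (which one varies). Do not try to move it. Origin: centre of its underside, on the ledge 45 mm above the bench. Its axes are parallel to the tote's; the centre of its bin's floor lies 84 mm along +x and 41 mm below this origin.
- elbow1: 90-degree brass elbow lying flat, 52 x 52 x 24 mm: two round legs, 20 mm thick with 24 mm collars on the last 10 mm, run 40 mm from the corner along the part's +x and +y, axes 12 mm up. Origin: on the underside, middle of the 52 mm square; corner at x = y = -14 mm, free middle of the x leg (+2, -14, 12) mm, of the y leg (-14, +2, 12) mm. 56 to 91 g. May be absent (None).
- elbow2: 90-degree brass elbow lying flat, 52 x 52 x 24 mm: two round legs, 20 mm thick with 24 mm collars on the last 10 mm, run 40 mm from the corner along the part's +x and +y, axes 12 mm up. Origin: on the underside, middle of the 52 mm square; corner at x = y = -14 mm, free middle of the x leg (+2, -14, 12) mm, of the y leg (-14, +2, 12) mm. 56 to 91 g. May be absent (None).
- retainer1: steel spring retainer: round flange 40 mm across and 6 mm thick with a central boss 24 mm across, 24 mm high overall, z up along the boss. Origin: centre of the underside. 48 to 78 g. May be absent (None).
- retainer2: steel spring retainer: round flange 40 mm across and 6 mm thick with a central boss 24 mm across, 24 mm high overall, z up along the boss. Origin: centre of the underside. 48 to 78 g. May be absent (None).
- retainer3: steel spring retainer: round flange 40 mm across and 6 mm thick with a central boss 24 mm across, 24 mm high overall, z up along the boss. Origin: centre of the underside. 48 to 78 g. May be absent (None).
- plate1: white nylon diaphragm plate: disc 56 mm across and 8 mm thick with a central hub 22 mm across, 26 mm high overall, z up along the hub. Origin: centre of the underside. 32 to 52 g. May be absent (None).
- plate2: white nylon diaphragm plate: disc 56 mm across and 8 mm thick with a central hub 22 mm across, 26 mm high overall, z up along the hub. Origin: centre of the underside. 32 to 52 g. May be absent (None).
- vent_screen: grey round vent screen, 60 mm across, 8 mm high, lying on the bench at the far right of the parts; not to be disturbed. Origin: centre of the underside.
- socket_wrench: socket wrench with black grip lying on the bench, 190 mm long, 34 mm wide head, 22 mm high; not to be disturbed. Origin: on the bench, middle of its length.
- grease_jar: small closed jar, 60 mm across, 60 mm high, beyond the parts; not to be disturbed. Origin: centre of the underside.
Things that resemble listed ones, but are neither listed nor needed, are in the scene too. What is shaped like the elbow1 but blue is not meant.

How it is judged:
By the outcome, as a careful person would: the job done as asked, in the order asked, and still so for the second after the job is handed in, with the robot touching nothing.
Of elbow1, elbow2, retainer1, retainer2, retainer3, plate1, plate2 only 5 to 7 are there at a start; the rules pass over those that are not, and their reading is None.
At some moment in a run one of elbow1, elbow2, retainer1, retainer2, retainer3, plate1, plate2 may be knocked a few centimetres aside while the robot is not near it.
Once in a run the grip may slacken for a moment while it holds something.
It also fails if it takes over 210 s, if anything falls off the work surface, if the arm or the gripper's body presses on something with over 40 N, if the wrist force passes 120 N, or if a joint passes its speed limit or range.

ROBOT

A 6-joint arm with a two-finger parallel gripper is mounted at the origin on the work surface. World frame = base frame: x ahead of the robot, y to its left, z up, the work surface at z = 0. Lengths are in m, angles in rad, forces in N, time in s.
With the tool pointing down it reaches from about 0.35 to 0.975 m from the base axis. Payload 4.9 kg.
Tool frame: the origin (TCP) lies at the very end of the fingers, on their centre line; the grasp point (between the pads) lies 19 mm behind it; z points along the fingers, y is the line along which they close (so a half turn about z gives the same grasp; the last joint's range is limited). The gripper opens to 85 mm and grips with 20 to 120 N. Pads are 22 mm wide; open, the fingers measure 114 mm over their backs; the gripper's body (76 mm by 85 mm) begins 54 mm behind the grasp point. The pads swing forward as they close: fully open they stand 13 mm farther back than shut.
Start: joints at [-1.391, 0.053, 1.613, -0, 1.476, -0.119], TCP at [0.184, -0.597, 0.231] pointing down, gripper open.
Joint ranges: [-3.01, 3.01], [-1.01, 2.22], [0.06, 2.58], [-1.02, 4.17], [0.09, 2.62], [-3.14, 3.14]. Speed limits (rad/s): [2.57, 2.57, 3.14, 3.14, 3.14, 3.14].

INTERFACE

Orientations are given as a unit quaternion [w, x, y, z].
In Python, from plant import manip gives the robot as it stands.
- The arm moves only by the tool send_rows, never from a script. Its argument "increments" is a list of rows, each an object of numbers: "claw": the closure, from -1 (fully open) to 1 (shut); "dx", "dy", "dz": the shift along the tool's x, y, z in units of 0.5 m (1.0 is 0.5 m); "yaw": the turn about the tool's z in units of 1.5 rad (1.0 is 1.5 rad). A call has 1 to 20 rows; each row is the pose to reach, as a shift and turn from the pose commanded when the call began, along the tool's axes at that moment; what a row does not reach only later rows make up. A row lasts 1/8 s, in which the tool goes at most 62.5 mm and 10.7 degrees, less where a joint would pass 70% of its speed; a pose out of reach is approached as far as the arm can. A call with a number of a shift or a turn outside -1 to 1 is refused whole. A call with a gripper value outside its range is refused whole. The fingers move at their own pace and stop on an object; the grip force is fixed at half the most. Time passes only in rows, so rows that repeat a pose let the fingers close. It gives the time, the measured TCP pose, the force, the opening and the grip force at its end, in the units of the state.
- manip.state(): the state, without advancing time (a new reading comes with each control period).
- manip.grab_frame(name): name is "scene" or "top"; returns the picture (384x512x3 uint8, red, green, blue); there is no depth.
- manip.camera_params(name): a dict with "camera_matrix" (3x3 intrinsics, pixels), "extrinsics" (4x4, takes a point from world to camera coordinates). Camera axes: x right, y down, z forward; pixel columns grow to the right and rows downward; lengths in m; the calibration is good to about 2 mm. A picture is of the moment at which its call begins. camera_params takes no time and is no camera call.
- manip.job_done(): hands the job in; it is judged then, once.
The state is a dict: "time": time; "joint_pos": joint angles; "joint_vel": joint speeds; "joint_efforts": joint torques, N m; "tool_pos": TCP position; "tool_rot": TCP orientation; "contact_force": force on the tool from outside, world axes, zero at the start; "ft_torque": the same for the moment, N m; "gripper_width": opening from 0.0 (shut) to 1.0 (fully open); "grasp_force": force on a finger pad.
Only numpy, scipy, OpenCV 4.12 (cv2) and the standard library are available. Lean on these libraries where they do the work, as an engineer would, in place of code of your own. Each camera call takes 0.05 s, during which the arm holds its last target. There are 200 camera calls.

## Working session

There is one attempt and no reset: what is moved stays moved. The work goes in short steps, Python scripts to look and compute and a tool call to move; the robot and the scene stay as the last step left them, time stands still between calls to the robot, and variables do not carry over. Pictures are saved under pics/ and viewed, at most 14 in all, crops included, and the job is handed in when it is done.

Besides the shell and the picture viewer there is one more tool, called after ">>>" as a command line: name --argument value ..., lists and objects as JSON in quotes. send_rows: Moves the arm, as the interface text tells. Shifts and turns lie within -1 to 1; 1 stands for 0.5 m of shift or 1.5 rad of turn. Its arguments: {"type":"object","properties":{"increments":{"type":"array","items":{"type":"object","properties":{"claw":{"type":"number"},"dx":{"type":"number"},"dy":{"type":"number"},"dz":{"type":"number"},"yaw":{"type":"number"}}}}},"required":["increments"]}

```bash
mkdir -p pics; ls
python3 - <<'E'
from plant import manip
import cv2,numpy as np
np.set_printoptions(precision=4,suppress=True)
for n in("scene","top"):
    f=manip.grab_frame(n); cv2.imwrite(f"pics/{n}0.png",f[...,::-1])
    big=cv2.resize(f[...,::-1],(768,576),interpolation=cv2.INTER_CUBIC); cv2.imwrite(f"pics/{n}0b.png",big)
    p=manip.camera_params(n); print(n,p["camera_matrix"],p["extrinsics"])
print(manip.state())
E
```

```text
pics
scene [[363.398    0.     254.0562]
 [  0.     363.398  191.9194]
 [  0.       0.       1.    ]] [[ 0.6589  0.7521 -0.0137 -0.3033]
 [ 0.5429 -0.4881 -0.6834 -0.3015]
 [-0.5207  0.4429 -0.7299  1.4195]
 [ 0.      0.      0.      1.    ]]
top [[439.127    0.     259.8059]
 [  0.     439.127  198.623 ]
 [  0.       0.       1.    ]] [[ 0.0121 -0.9997  0.0197 -0.1191]
 [-0.9828 -0.0155 -0.1838  0.58  ]
 [ 0.1841 -0.0172 -0.9828  1.1936]
 [ 0.      0.      0.      1.    ]]
{'time': 0.1, 'joint_pos': array([-1.391 ,  0.0533,  1.6142, -0.    ,  1.476 , -0.119 ]), 'joint_vel': array([ 0.0002, -0.0014, -0.0044,  0.0027, -0.0011, -0.0001]), 'joint_efforts': array([  0.0002, -39.4905, -37.1362,  -0.0001,   0.0039,  -0.    ]), 'tool_pos': array([ 0.1839, -0.5967,  0.2302]), 'tool_rot': array([-0.001 ,  0.9889,  0.1488, -0.    ]), 'contact_force': array([-0.3266,  0.4663,  0.1795]), 'ft_torque': array([0.0445, 0.01  , 0.0295]), 'grasp_force': 0.0, 'gripper_width': 0.9997019454195671}
```

View pics/top0b.png

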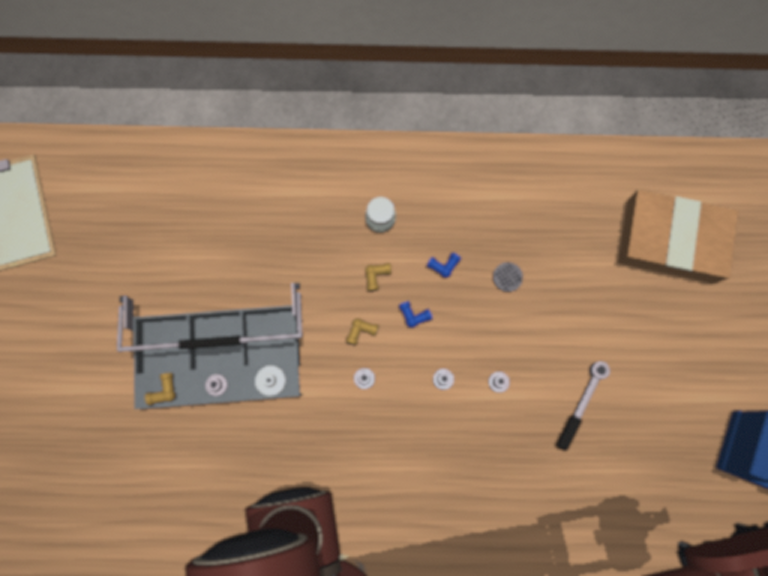

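View pics/scene0b.png

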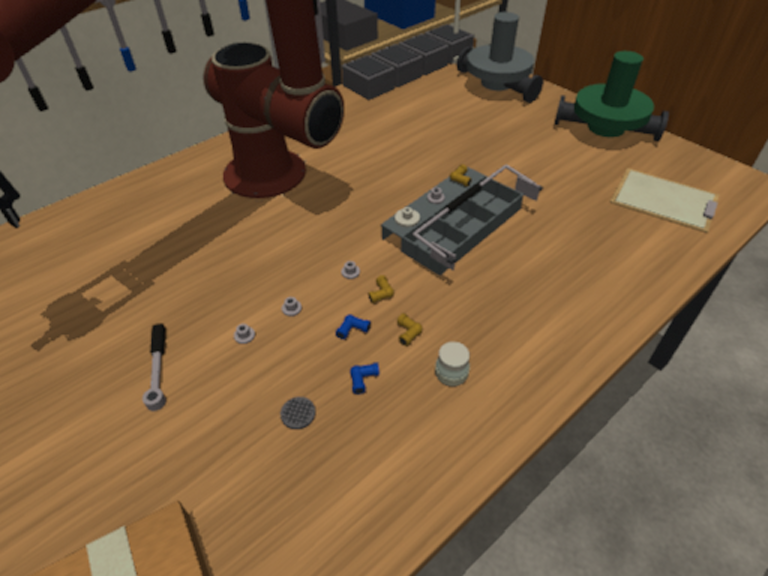

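The top view shows a tote at about (215,355) in the enlarged picture. Its samples are elbow (162,390), retainer (216,384) and plate (270,380). The loose parts are brass elbows at (375,277) and (362,330), and retainers at (364,378), (444,379) and (499,381). I see no loose plates. The scene view agrees.

```bash
cat > h.py <<'E'
from plant import manip
import cv2,numpy as np
np.set_printoptions(precision=4,suppress=True)
P={n:manip.camera_params(n) for n in("scene","top")}
def grab(n): return manip.grab_frame(n)
def ray(n,uv):
    K=P[n]["camera_matrix"];E=P[n]["extrinsics"];R=E[:3,:3];t=E[:3,3]
    d=R.T@np.linalg.solve(K,[uv[0],uv[1],1]); return -R.T@t,d/np.linalg.norm(d)
def plane(n,uv,z):
    o,d=ray(n,uv); return o+d*(z-o[2])/d[2]
def tri(a,b):  # a in top, b in scene
    o1,d1=ray("top",a);o2,d2=ray("scene",b)
    s=np.linalg.lstsq(np.c_[d1,-d2],o2-o1,rcond=None)[0]
    p,q=o1+s[0]*d1,o2+s[1]*d2; return (p+q)/2,np.linalg.norm(p-q)
def proj(n,X):
    E=P[n]["extrinsics"];c=E[:3,:3]@X+E[:3,3];u=P[n]["camera_matrix"]@c;return u[:2]/u[2]
def blobs(m,lo=15,hi=5000):
    k,l,s,c=cv2.connectedComponentsWithStats(m.astype(np.uint8))
    return [(c[i],s[i,4],s[i,:4],l==i) for i in range(1,k) if lo<=s[i,4]<=hi]
def masks(f):
    h=cv2.cvtColor(f,cv2.COLOR_RGB2HSV).astype(int);H,S,V=h[...,0],h[...,1],h[...,2]
    return dict(brass=(H>=16)&(H<=28)&(S>150)&(V>60),metal=(S<50)&(V>110),black=(V<40),grey=(S<70)&(V<130)&(V>45))
E
python3 - <<'E'
from h import *
for n in("top","scene"):
    f=cv2.imread(f"pics/{n}0.png")[...,::-1].copy()
    h=cv2.cvtColor(f,cv2.COLOR_RGB2HSV)
    if n=="top":
        for uv in[(250,180),(236,220),(108,258),(300,300),(243,252),(240,252),(140,229),(105,245),(180,253)]: print(uv,h[uv[1],uv[0]])
    m=masks(f)
    for k in m:
        for c,a,b,_ in blobs(m[k]):
            if n=="top" and not(60<c[0]<400 and 120<c[1]<300): continue
            if n=="scene" and not(130<c[0]<400 and 100<c[1]<300): continue
            print(n,k,c,a,b)
def up(n,x0,y0,x1,y1):
    f=cv2.imread(f"pics/{n}0.png"); return cv2.resize(f[y0:y1,x0:x1],(400,300),interpolation=cv2.INTER_CUBIC)
cv2.imwrite("pics/crop1.png",np.vstack([np.hstack([up("top",70,185,210,290),up("top",220,165,360,270)]),np.hstack([up("scene",245,105,365,195),up("scene",140,165,300,285)])]))
E
```

```text
(250, 180) [ 19 144 167]
(236, 220) [ 19 142 178]
(108, 258) [ 18  84 137]
(300, 300) [ 14 108 163]
(243, 252) [126  12 109]
(240, 252) [133  11 169]
(140, 229) [20 21 37]
(105, 245) [101  17 123]
(180, 253) [105   6 160]
top metal [253.2627 142.0113] 354 [244 131  20  23]
top metal [337.6306 183.8559] 111 [329 175  19  19]
top metal [183.551  216.3124] 813 [160 189  41  41]
top metal [101.9581 222.1844] 716 [ 78 197  48  39]
top metal [145.6022 217.5041] 367 [131 211  31  14]
top metal [148.414  251.2732] 3162 [ 90 230 110  43]
top metal [394.1129 257.4556] 248 [383 241  24  38]
top metal [242.4768 251.8808] 151 [236 245  14  14]
top metal [295.1911 252.4395] 157 [289 246  14  14]
top metal [332.2288 254.281 ] 153 [326 248  14  14]
top black [138.7846 228.4154] 130 [121 226  38   7]
top black [378.1518 288.5179] 112 [372 279  14  20]
top grey [252.44 150.13] 100 [244 144  19  11]
top grey [337.8817 184.5842] 279 [329 175  19  20]
top grey [293.9333 182.4   ] 15 [287 179  14   7]
top grey [197.2 194.4] 25 [196 189   4  16]
top grey [394.     247.0667] 15 [393 243   3   9]
scene brass
[... 401 characters left out ...]
28 175  12  10]
scene metal [193.6269 204.6418] 67 [188 199  13  11]
scene metal [162.7941 222.6029] 68 [157 217  13  11]
scene metal [302.3083 236.2885] 253 [293 229  20  16]
scene metal [302.7978 248.8652] 89 [292 243  21  11]
scene black [308.8944 131.5563] 142 [297 122  25  21]
scene grey [304.1314 142.9181] 2344 [254 111 107  72]
scene grey [271.087  143.4783] 23 [268 142   7   4]
scene grey [233.1143 180.2286] 70 [228 175  11  11]
scene grey [194.225 204.325] 80 [189 199  12  12]
scene grey [162.1077 221.5538] 65 [157 217  11  10]
scene grey [164.3125 226.375 ] 16 [158 222  12   7]
scene grey [300.7299 248.3212] 274 [290 238  23  19]
scene grey [198.1508 274.9206] 378 [187 265  23  21]
```

View pics/crop1.png

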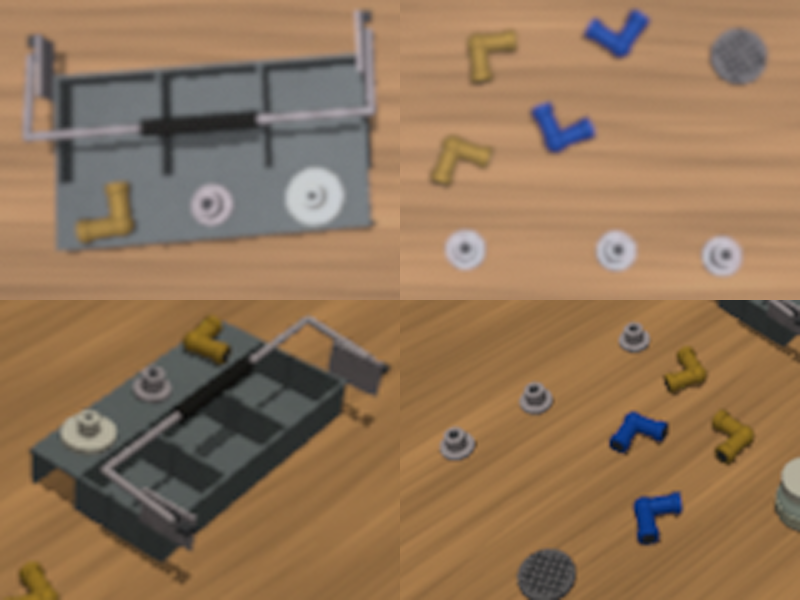

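The crops confirm the samples: from +y to -y they are elbow, retainer, plate. The handle sleeve is at about (139,228) in the top view and the loose parts are clear of each other. Next I measure positions.

```bash
cat >> h.py <<'E'
def brass(f,n):
    h=cv2.cvtColor(f,cv2.COLOR_RGB2HSV).astype(int)
    return (h[...,0]>=16)&(h[...,0]<=28)&(h[...,1]>(126 if n=="top" else 150))&(h[...,2]>60)
def elbow(mask,n,z0=0.012):
    # orientation of an L: farthest hull points are the two leg ends; corner lies on the side away from the notch
    v,u=np.nonzero(mask); X=np.array([plane(n,p,z0)[:2] for p in zip(u,v)])
    r=cv2.minAreaRect(np.float32(X*1000)); bx=cv2.boxPoints(r)/1000
    g=X.mean(0); 
    # bisector: notch direction = box corner farthest from mass
    i=np.argmax([np.sort(np.linalg.norm(X-b,axis=1))[:6].mean() for b in bx])
    c=r[0][0]/1000,r[0][1]/1000
    d=bx[i]-np.array(c); a=np.arctan2(d[1],d[0])-np.pi/4
    return np.array(c),a,g,np.array(r[1])
E
python3 - <<'E'
from h import *
F={n:cv2.imread(f"pics/{n}0.png")[...,::-1].copy() for n in("top","scene")}
for n in F:
    for c,a,b,m in blobs(brass(F[n],n),60,600):
        if n=="top" and not(60<c[0]<400 and 150<c[1]<280): continue
        z=.057 if (n=="top" and c[0]<150) or (n=="scene" and c[1]<150) else .012
        C,A,g,s=elbow(m,n,z); print(n,"brass",c,a,"ctr",C,"yaw",A,"g",g,"size",s)
m=masks(F["top"])["metal"];ms=masks(F["scene"])["metal"]
for a,b in zip([(242.48,251.88),(295.19,252.44),(332.23,254.28)],[(233.2,180.2),(193.6,204.6),(162.8,222.6)]):
    print("ret z6",plane("top",a,.006),"tri",*tri(a,b), proj("scene",np.r_[plane("top",a,.006)]))
# boss holes: dark spot in the top view
for n,pts in(("top",[(242,251),(295,252),(332,254),(144,255)]),("scene",[(233,178),(193,202),(162,219),(291,128)])):
    V=F[n].max(2).astype(int)
    for u,v in pts:
        w=V[v-4:v+5,u-4:u+5]; y,x=np.nonzero(w<w.min()+35); print(n,"hole",u-4+x.mean(),v-4+y.mean(),w.min(),len(x))
print("sleeve",*tri((138.78,228.42),(308.9,131.55)))
h=cv2.cvtColor(F["top"],cv2.COLOR_RGB2HSV).astype(int)
for c,a,b,q in blobs((h[...,2]>158)&(h[...,1]<40),60,800): 
    if c[0]<220 and c[1]>230: print("plate sample",c,a,b,plane("top",c,.053))
for c,a,b,q in blobs((h[...,1]<25)&(h[...,2]>125),30,3000):
    if c[0]<220 and c[1]>200: print("light",c,a,b)
# ledge outline
g=(h[...,1]<75)&(h[...,2]>60)&(h[...,2]<150)
for uv in[(92,272),(199,264),(90,211),(194,206)]: print("corner guess",uv,plane("top",uv,.045))
for u in range(96,198,8):
    col=np.where(g[255:285,u])[0]; print(u,255+col.max() if len(col) else None,end=" ")
E
```

```text
top brass [250.2562 182.6937] 160 ctr [ 0.6322 -0.0895] yaw -3.0274079180504714 g [ 0.6372 -0.083 ] size [48.5905 48.4252]
top brass [239.8882 219.7516] 161 ctr [ 0.5194 -0.0575] yaw -3.4833739135063704 g [ 0.5261 -0.0545] size [47.7795 48.2511]
top brass [108.2112 260.646 ] 161 ctr [0.4065 0.31  ] yaw 0.1928913729450279 g [0.4014 0.3033] size [45.7584 47.0753]
scene brass [306.3636 116.    ] 110 ctr [0.3968 0.303 ] yaw 2.1296914824208875 g [0.3986 0.3048] size [41.8691 85.7152]
scene brass [254.1872 192.861 ] 187 ctr [ 0.5172 -0.0572] yaw -3.623135124117443 g [ 0.5251 -0.056 ] size [51.2692 67.1973]
scene brass [272.4    218.5762] 210 ctr [ 0.6389 -0.083 ] yaw -0.9154793645890382 g [ 0.6358 -0.0837] size [45.6417 77.4451]
scene brass [ 48.2313 376.0884] 147 ctr [ 0.633  -0.7256] yaw -1.7545061600666518 g [ 0.6313 -0.7232] size [39.1188 35.0579]
ret z6 [ 0.4335 -0.0637  0.006 ] tri [ 0.4333 -0.0642  0.0038] 0.0012188276293154663 [233.5025 179.6509]
ret z6 [ 0.4339 -0.2163  0.006 ] tri [ 0.4336 -0.2175  0.0028] 0.00206776376763936 [194.1942 203.708 ]
ret z6 [ 0.43   -0.3238  0.006 ] t
[... 412 characters left out ...]
0614793126146771
plate sample [179.6422 253.3578] 327 [170 244  21  20] [0.4241 0.1094 0.053 ]
plate sample [143.681  256.0776] 116 [137 250  14  14] [0.4153 0.2081 0.053 ]
light [185.102  217.4731] 539 [160 190  41  39]
light [ 93.0096 223.3125] 208 [ 79 198  39  36]
light [149.8936 218.2234] 94 [139 213  21  10]
light [165.3422 250.6714] 1838 [121 232  78  37]
light [121.1613 243.129 ] 62 [117 238  10  12]
corner guess (92, 272) [0.3702 0.3493 0.045 ]
corner guess (199, 264) [0.3958 0.0557 0.045 ]
corner guess (90, 211) [0.5403 0.3688 0.045 ]
corner guess (194, 206) [0.5591 0.076  0.045 ]
96 272 104 271 112 271 120 270 128 270 136 269 144 268 152 268 160 267 168 266 176 266 184 265 192 264
```

```bash
cat >> h.py <<'E'
T0=np.array([.4990,.2166]); TY=.088
def tote(x,y=0,z=0):
    c,s=np.cos(TY),np.sin(TY); return np.array([T0[0]+c*x-s*y,T0[1]+s*x+c*y,z])
def arc(th): return tote(.07-.08*np.cos(th),0,.075+.08*np.sin(th))
def pose():
    s=manip.state();w,x,y,z=s["tool_rot"]
    phi=np.arctan2(2*(x*y+w*z),1-2*(y*y+z*z)); return s["tool_pos"],phi,s
def inc(target,phit,frm=None):
    p,phi,s=pose() if frm is None else (*frm,None)
    d=np.array(target)-p; tx=np.array([np.cos(phi),np.sin(phi)]);ty=np.array([np.sin(phi),-np.cos(phi)])
    dy=-((phit-phi+np.pi)%(2*np.pi)-np.pi)
    print("dx %.4f dy %.4f dz %.4f yaw %.4f"%(d[:2]@tx/.5,d[:2]@ty/.5,-d[2]/.5,dy/1.5))
def moments_elbow(mask,n,z0=.012):
    v,u=np.nonzero(mask); X=np.array([plane(n,p,z0)[:2] for p in zip(u,v)]);g=X.mean(0);Y=X-g
    w,V=np.linalg.eigh(Y.T@Y); b=V[:,0]; s=np.mean((Y@b)**3)  # long tail lies toward the leg ends / corner test below
    q=Y@b; perp=Y@V[:,1]
    # leg ends are wide apart: the side with larger |perp| is the notch side
    if np.mean(np.abs(perp[q>0]))<np.mean(np.abs(perp[q<0])): b=-b
    a=np.arctan2(b[1],b[0])-np.pi/4
    R=np.array([[np.cos(a),-np.sin(a)],[np.sin(a),np.cos(a)]])
    return g+R@[.0043,.0043],(a+np.pi)%(2*np.pi)-np.pi,R
E
python3 - <<'E'
from h import *
f=cv2.imread("pics/top0.png")[...,::-1].copy()
for c,a,b,m in blobs(brass(f,"top"),60,600):
    if not(60<c[0]<400 and 150<c[1]<280): continue
    o,A,R=moments_elbow(m,"top",.057 if c[0]<150 else .012); print(c,o,A)
print(pose()[:2]); s=arc(.1);print(s)
inc([s[0],s[1],.16],TY+np.pi/2)
E
```

```text
[250.2562 182.6937] [ 0.6335 -0.0878] -3.009765015977308
[239.8882 219.7516] [ 0.5207 -0.0574] 2.8412855821995056
[108.2112 260.646 ] [0.405  0.3082] 0.13844878606868694
(array([ 0.1839, -0.5967,  0.2302]), np.float64(0.2987593633550219))
[0.4894 0.2158 0.083 ]
dx 1.0624 dy -1.3731 dz 0.1403 yaw -0.9067
```

>>> send_rows --increments '[{"claw": 0,"dx": 0.53,"dy": -0.69,"dz": 0.0,"yaw": -0.45},{"claw": 0,"dx": 0.53,"dy": -0.69,"dz": 0.0,"yaw": -0.45},{"claw": 0,"dx": 0.53,"dy": -0.69,"dz": 0.0,"yaw": -0.45},{"claw": 0,"dx": 0.53,"dy": -0.69,"dz": 0.0,"yaw": -0.45},{"claw": 0,"dx": 0.53,"dy": -0.69,"dz": 0.0,"yaw": -0.45},{"claw": 0.2,"dx": 0.53,"dy": -0.69,"dz": 0.0,"yaw": -0.45},{"claw": 0.2,"dx": 0.53,"dy": -0.69,"dz": 0.0,"yaw": -0.45},{"claw": 0.2,"dx": 0.53,"dy": -0.69,"dz": 0.0,"yaw": -0.45},{"claw": 0.2,"dx": 0.53,"dy": -0.69,"dz": 0.0,"yaw": -0.45},{"claw": 0.2,"dx": 0.53,"dy": -0.69,"dz": 0.0,"yaw": -0.45}]'

```text
time: 1.35
tool_pos: [0.3352, -0.1906, 0.2311]
tool_rot: [-0.0, 0.884, 0.467, -0.0]
contact_force: [0.0, 0.6, -0.8]
gripper_width: 0.397
grasp_force: 0.0
```

Run:
```python
from h import *
p,phi,s=pose();print(p,phi,s["gripper_width"],s["contact_force"])
s=arc(.1);inc([s[0],s[1],.16],TY+np.pi/2)
```

```text
[ 0.3352 -0.1906  0.2311] 0.9714451260063048 0.3970573229042619 [ 0.0334  0.6464 -0.7642]
dx 0.8451 dy -0.2038 dz 0.1422 yaw -0.4582
```

>>> send_rows --increments '[{"claw": 0.2,"dx": 0.845,"dy": -0.204,"dz": 0.0,"yaw": -0.458},{"claw": 0.2,"dx": 0.845,"dy": -0.204,"dz": 0.0,"yaw": -0.458},{"claw": 0.2,"dx": 0.845,"dy": -0.204,"dz": 0.0,"yaw": -0.458},{"claw": 0.2,"dx": 0.845,"dy": -0.204,"dz": 0.0,"yaw": -0.458},{"claw": 0.2,"dx": 0.845,"dy": -0.204,"dz": 0.0,"yaw": -0.458},{"claw": 0.2,"dx": 0.845,"dy": -0.204,"dz": 0.0,"yaw": -0.458},{"claw": 0.2,"dx": 0.845,"dy": -0.204,"dz": 0.0,"yaw": -0.458},{"claw": 0.2,"dx": 0.845,"dy": -0.204,"dz": 0.0,"yaw": -0.458},{"claw": 0.2,"dx": 0.845,"dy": -0.204,"dz": 0.142,"yaw": -0.458},{"claw": 0.2,"dx": 0.845,"dy": -0.204,"dz": 0.142,"yaw": -0.458},{"claw": 0.2,"dx": 0.845,"dy": -0.204,"dz": 0.142,"yaw": -0.458},{"claw": 0.2,"dx": 0.845,"dy": -0.204,"dz": 0.142,"yaw": -0.458}]'

```text
time: 2.85
tool_pos: [0.4904, 0.2169, 0.163]
tool_rot: [0.001, 0.675, 0.738, 0.002]
contact_force: [0.7, 0.0, -0.1]
gripper_width: 0.404
grasp_force: 0.0
```

Run:
```python
from h import *
p,phi,s=pose();print(p,phi,s["gripper_width"],s["contact_force"])
s=arc(.1);inc([s[0],s[1],.062],TY+np.pi/2)
```

```text
[0.4904 0.2169 0.163 ] 1.6595365340850143 0.4044049931370165 [ 0.7166  0.0343 -0.0624]
dx -0.0020 dy -0.0022 dz 0.2020 yaw 0.0005
```

>>> send_rows --increments '[{"claw": 0.2,"dx": 0.0,"dy": -0.002,"dz": 0.1},{"claw": 0.2,"dx": 0.0,"dy": -0.002,"dz": 0.15},{"claw": 0.2,"dx": 0.0,"dy": -0.002,"dz": 0.198},{"claw": 0.2,"dx": 0.0,"dy": -0.002,"dz": 0.198},{"claw": 0.2,"dx": 0.0,"dy": -0.002,"dz": 0.198},{"claw": 1,"dx": 0.0,"dy": -0.002,"dz": 0.198},{"claw": 1,"dx": 0.0,"dy": -0.002,"dz": 0.198},{"claw": 1,"dx": 0.0,"dy": -0.002,"dz": 0.198},{"claw": 1,"dx": 0.0,"dy": -0.002,"dz": 0.198},{"claw": 1,"dx": 0.0,"dy": -0.002,"dz": 0.198}]'

```text
invalid input
```

Run:
```python
from h import *
p,phi,s=pose();print(p,phi,s["gripper_width"]*85,s["contact_force"],s["ft_torque"],s["grasp_force"])
d=p[:2]-T0;print("tote x",d@[np.cos(TY),np.sin(TY)])
a0=arc(.1)
for t in np.arange(.1,2.6,.1): # cumulative from th=.1, tool y = tote x, dz=-z
    print("%.2f dy %.3f dz %.3f"%(t,(-.08*np.cos(t)+.08*np.cos(.1))/.5,-(.08*np.sin(t)-.08*np.sin(.1))/.5))
```

```text
[0.4904 0.2169 0.163 ] 1.6595365340850143 34.374424416646406 [ 0.7166  0.0343 -0.0624] [ 0.0201  0.0433 -0.0905] 0.0
tote x -0.00849608440736959
0.10 dy 0.000 dz -0.000
0.20 dy 0.002 dz -0.016
0.30 dy 0.006 dz -0.031
0.40 dy 0.012 dz -0.046
0.50 dy 0.019 dz -0.061
0.60 dy 0.027 dz -0.074
0.70 dy 0.037 dz -0.087
0.80 dy 0.048 dz -0.099
0.90 dy 0.060 dz -0.109
1.00 dy 0.073 dz -0.119
1.10 dy 0.087 dz -0.127
1.20 dy 0.101 dz -0.133
1.30 dy 0.116 dz -0.138
1.40 dy 0.132 dz -0.142
1.50 dy 0.148 dz -0.144
1.60 dy 0.164 dz -0.144
1.70 dy 0.180 dz -0.143
1.80 dy 0.196 dz -0.140
1.90 dy 0.211 dz -0.135
2.00 dy 0.226 dz -0.130
2.10 dy 0.240 dz -0.122
2.20 dy 0.253 dz -0.113
2.30 dy 0.266 dz -0.103
2.40 dy 0.277 dz -0.092
2.50 dy 0.287 dz -0.080
```

Every row needs all of its fields.

>>> send_rows --increments '[{"claw": 0.2,"dx": 0.0,"dy": -0.002,"dz": 0.1,"yaw": 0},{"claw": 0.2,"dx": 0.0,"dy": -0.002,"dz": 0.15,"yaw": 0},{"claw": 0.2,"dx": 0.0,"dy": -0.002,"dz": 0.198,"yaw": 0},{"claw": 0.2,"dx": 0.0,"dy": -0.002,"dz": 0.198,"yaw": 0},{"claw": 0.2,"dx": 0.0,"dy": -0.002,"dz": 0.198,"yaw": 0},{"claw": 1,"dx": 0.0,"dy": -0.002,"dz": 0.198,"yaw": 0},{"claw": 1,"dx": 0.0,"dy": -0.002,"dz": 0.198,"yaw": 0},{"claw": 1,"dx": 0.0,"dy": -0.002,"dz": 0.198,"yaw": 0},{"claw": 1,"dx": 0.0,"dy": -0.002,"dz": 0.198,"yaw": 0},{"claw": 1,"dx": 0.0,"dy": -0.002,"dz": 0.198,"yaw": 0}]'

```text
time: 4.1
tool_pos: [0.4897, 0.2175, 0.0627]
tool_rot: [0.001, 0.675, 0.738, 0.002]
contact_force: [5.9, 0.7, 1.5]
gripper_width: 0.192
grasp_force: 58.5
```

Run:
```python
from h import *
p,phi,s=pose();print(p,phi,s["gripper_width"]*85,s["contact_force"],s["ft_torque"],s["grasp_force"])
```

```text
[0.4897 0.2175 0.0627] 1.6607632875038985 16.316470878998032 [5.9045 0.6715 1.4902] [ 0.1726 -0.9284 -0.0216] 58.545345067977905
```

>>> send_rows --increments '[{"claw": 1,"dx": 0,"dy": 0.002,"dz": -0.016,"yaw": 0},{"claw": 1,"dx": 0,"dy": 0.006,"dz": -0.031,"yaw": 0},{"claw": 1,"dx": 0,"dy": 0.012,"dz": -0.046,"yaw": 0},{"claw": 1,"dx": 0,"dy": 0.019,"dz": -0.061,"yaw": 0},{"claw": 1,"dx": 0,"dy": 0.027,"dz": -0.074,"yaw": 0},{"claw": 1,"dx": 0,"dy": 0.037,"dz": -0.087,"yaw": 0},{"claw": 1,"dx": 0,"dy": 0.048,"dz": -0.099,"yaw": 0},{"claw": 1,"dx": 0,"dy": 0.06,"dz": -0.109,"yaw": 0},{"claw": 1,"dx": 0,"dy": 0.06,"dz": -0.109,"yaw": 0}]'

```text
time: 5.22
tool_pos: [0.5124, 0.2196, 0.1144]
tool_rot: [-0.005, 0.674, 0.738, -0.006]
contact_force: [-14.5, -0.2, 2.1]
gripper_width: 0.184
grasp_force: 58.9
```

Run:
```python
from h import *
p,phi,s=pose();print(p,phi,s["gripper_width"]*85,s["contact_force"],s["ft_torque"],s["grasp_force"])
d=p[:2]-T0;print("tote x",d@[np.cos(TY),np.sin(TY)], "want",.07-.08*np.cos(.9),.075+.08*np.sin(.9)-.019)
```

```text
[0.5124 0.2196 0.1144] 1.6612688754490204 15.666010364945084 [-14.5436  -0.2417   2.1371] [ 0.0737  2.718  -0.014 ] 58.885334730148315
tote x 0.013632130004713612 want 0.020271202538346855 0.11866615277019867
```

>>> send_rows --increments '[{"claw": 1,"dx": 0,"dy": 0.013,"dz": -0.01,"yaw": 0},{"claw": 1,"dx": 0,"dy": 0.027,"dz": -0.018,"yaw": 0},{"claw": 1,"dx": 0,"dy": 0.041,"dz": -0.024,"yaw": 0},{"claw": 1,"dx": 0,"dy": 0.056,"dz": -0.029,"yaw": 0},{"claw": 1,"dx": 0,"dy": 0.072,"dz": -0.033,"yaw": 0},{"claw": 1,"dx": 0,"dy": 0.088,"dz": -0.035,"yaw": 0},{"claw": 1,"dx": 0,"dy": 0.104,"dz": -0.035,"yaw": 0},{"claw": 1,"dx": 0,"dy": 0.12,"dz": -0.034,"yaw": 0},{"claw": 1,"dx": 0,"dy": 0.136,"dz": -0.031,"yaw": 0},{"claw": 1,"dx": 0,"dy": 0.151,"dz": -0.026,"yaw": 0},{"claw": 1,"dx": 0,"dy": 0.166,"dz": -0.021,"yaw": 0},{"claw": 1,"dx": 0,"dy": 0.18,"dz": -0.013,"yaw": 0},{"claw": 1,"dx": 0,"dy": 0.193,"dz": -0.004,"yaw": 0},{"claw": 1,"dx": 0,"dy": 0.206,"dz": 0.006,"yaw": 0},{"claw": 1,"dx": 0,"dy": 0.217,"dz": 0.017,"yaw": 0},{"claw": 1,"dx": 0,"dy": 0.227,"dz": 0.029,"yaw": 0},{"claw": 1,"dx": 0,"dy": 0.227,"dz": 0.029,"yaw": 0},{"claw": 1,"dx": 0,"dy": 0.227,"dz": 0.029,"yaw": 0}]'

```text
time: 7.48
tool_pos: [0.6299, 0.2306, 0.1018]
tool_rot: [-0.001, 0.674, 0.738, -0.001]
contact_force: [-4.0, 2.7, 1.5]
gripper_width: 0.186
grasp_force: 73.9
```

Run:
```python
from h import *
p,phi,s=pose();print(p,phi,s["gripper_width"]*85,s["contact_force"],s["ft_torque"],s["grasp_force"])
d=p[:2]-T0;x=d@[np.cos(TY),np.sin(TY)];print("tote x",x, "want",.07-.08*np.cos(2.5),.075+.08*np.sin(2.5)-.019, "th",np.arctan2(p[2]+.019-.075,.07-x))
```

```text
[0.6299 0.2306 0.1018] 1.66118335919103 15.768399938839663 [-3.9822  2.7082  1.5377] [0.4149 1.1391 0.0382] 73.86879444122314
tote x 0.13165227263083007 want 0.1340914892437547 0.10387777152831652 th 2.502205627405788
```

>>> send_rows --increments '[{"claw": 1,"dx": 0,"dy": 0.006,"dz": 0.008,"yaw": 0},{"claw": 1,"dx": 0,"dy": 0.012,"dz": 0.016,"yaw": 0},{"claw": 1,"dx": 0,"dy": 0.018,"dz": 0.024,"yaw": 0},{"claw": 1,"dx": 0,"dy": 0.018,"dz": 0.024,"yaw": 0},{"claw": 1,"dx": 0,"dy": 0.018,"dz": 0.024,"yaw": 0}]'

```text
time: 8.1
tool_pos: [0.6325, 0.2308, 0.0988]
tool_rot: [-0.006, 0.674, 0.739, -0.008]
contact_force: [-50.9, -8.2, 51.9]
gripper_width: 0.191
grasp_force: 78.5
```

Run:
```python
from h import *
p,phi,s=pose();print(p,phi,s["gripper_width"]*85,s["contact_force"],s["ft_torque"],s["grasp_force"])
d=p[:2]-T0;x=d@[np.cos(TY),np.sin(TY)];print("tote x",x, "th",np.arctan2(p[2]+.019-.075,.07-x))
```

```text
[0.6325 0.2308 0.0988] 1.6623837933957615 16.253748773353365 [-50.8695  -8.1533  51.8854] [-1.3019  7.8362 -0.0299] 78.51526379585266
tote x 0.13419366374007707 th 2.55339562025331
```

>>> send_rows --increments '[{"claw": 1,"dx": 0,"dy": -0.014,"dz": -0.019,"yaw": 0},{"claw": 1,"dx": 0,"dy": -0.014,"dz": -0.019,"yaw": 0},{"claw": 0.1,"dx": 0,"dy": -0.014,"dz": -0.019,"yaw": 0},{"claw": 0.1,"dx": 0,"dy": -0.014,"dz": -0.019,"yaw": 0},{"claw": 0.1,"dx": 0,"dy": -0.014,"dz": -0.019,"yaw": 0},{"claw": 0.1,"dx": 0,"dy": -0.014,"dz": -0.12,"yaw": 0},{"claw": 0.1,"dx": 0,"dy": -0.014,"dz": -0.22,"yaw": 0},{"claw": 0.1,"dx": 0,"dy": -0.014,"dz": -0.22,"yaw": 0},{"claw": 0.1,"dx": -0.5,"dy": -0.4,"dz": -0.22,"yaw": 0},{"claw": 0.1,"dx": -0.5,"dy": -0.4,"dz": -0.22,"yaw": 0},{"claw": 0.1,"dx": -0.5,"dy": -0.4,"dz": -0.22,"yaw": 0},{"claw": 0.1,"dx": -0.5,"dy": -0.4,"dz": -0.22,"yaw": 0},{"claw": 0.1,"dx": -0.5,"dy": -0.4,"dz": -0.22,"yaw": 0},{"claw": 0.1,"dx": -0.5,"dy": -0.4,"dz": -0.22,"yaw": 0},{"claw": 0.1,"dx": -0.5,"dy": -0.4,"dz": -0.22,"yaw": 0},{"claw": 0.1,"dx": -0.5,"dy": -0.4,"dz": -0.22,"yaw": 0}]'

```text
time: 10.1
tool_pos: [0.4635, -0.0353, 0.1991]
tool_rot: [-0.0, 0.674, 0.739, 0.0]
contact_force: [0.7, 0.7, -0.2]
gripper_width: 0.452
grasp_force: 0.0
```

```bash
cat >> h.py <<'E'
def look(tag):
    r={}
    for n in("top","scene"):
        f=grab(n);cv2.imwrite(f"pics/{n}_{tag}.png",f[...,::-1]);r[n]=f
    for c,a,b,m in blobs(masks(r["top"])["metal"],60,260):
        if 205<c[0]<370 and 150<c[1]<300 and max(b[2:])<20: print("ret?",c,a,plane("top",c,.006)[:2])
    for c,a,b,m in blobs(brass(r["top"],"top"),60,260):
        if 205<c[0]<370 and 130<c[1]<300: o,A,_=moments_elbow(m,"top");print("elbow",c,a,o,A)
    return r
E
python3 - <<'E'
from h import *
r=look("1"); p,phi,s=pose();print(p,phi,s["contact_force"],s["time"])
h=cv2.cvtColor(r["top"],cv2.COLOR_RGB2HSV)
for n in r:
  for c,a,b,m in blobs(masks(r[n])["black"],60,400): print(n,c,a,b)
inc([.4335,-.0637,.10],TY+np.pi/2)
E
```

```text
ret? [337.9602 183.806 ] 201 [ 0.6394 -0.3448]
ret? [295.2516 252.3836] 159 [ 0.434  -0.2164]
ret? [332.2303 254.1908] 152 [ 0.4303 -0.3238]
elbow [250.179  182.6481] 162 [ 0.6336 -0.0875] -3.016623987626222
[ 0.4635 -0.0352  0.1992] 1.6627618848087657 [ 0.6966 -0.1303  0.1296] 10.2
scene [230.9923   5.4113] 389 [209   0  45  15]
scene [187.4355  13.4355] 62 [185   7   6  16]
scene [137.942   16.1884] 69 [135   9   7  15]
scene [112.1781  27.2877] 73 [108  20   9  15]
scene [159.9193  35.6801] 347 [144  29  33  15]
scene [308.9535  41.4302] 86 [305  32   9  16]
scene [407.1739  53.6708] 161 [401  38  13  32]
scene [56.0118 52.0824] 85 [51 45 11 15]
scene [139.35    63.2857] 140 [135  48  11  30]
scene [350.7843  58.6912] 204 [336  51  26  17]
scene [24.7889 65.3111] 90 [19 58 12 16]
scene [153.8819  74.3622] 127 [147  68  16  14]
scene [388.4205  79.5871] 264 [370  68  42  23]
scene [187.0748  93.5514] 107 [181  82  14  29]
scene [433.3448  86.6897] 116 [419  82  24  12]
scene [346.5    141.1618] 136 [334 131  25  21]
scene [105.1724 225.4069] 145 [101 216   9  20]
dx -0.0512 dy -0.0650 dz 0.1983 yaw 0.0026
```

>>> send_rows --increments '[{"claw": 0.1,"dx": -0.051,"dy": -0.065,"dz": 0,"yaw": 0},{"claw": 0.1,"dx": -0.051,"dy": -0.065,"dz": 0.1,"yaw": 0},{"claw": 0.1,"dx": -0.051,"dy": -0.065,"dz": 0.2,"yaw": 0},{"claw": 0.1,"dx": -0.051,"dy": -0.065,"dz": 0.28,"yaw": 0},{"claw": 0.1,"dx": -0.051,"dy": -0.065,"dz": 0.34,"yaw": 0},{"claw": 0.1,"dx": -0.051,"dy": -0.065,"dz": 0.38,"yaw": 0},{"claw": 0.1,"dx": -0.051,"dy": -0.065,"dz": 0.38,"yaw": 0},{"claw": 0.1,"dx": -0.051,"dy": -0.065,"dz": 0.38,"yaw": 0},{"claw": 1,"dx": -0.051,"dy": -0.065,"dz": 0.38,"yaw": 0},{"claw": 1,"dx": -0.051,"dy": -0.065,"dz": 0.38,"yaw": 0},{"claw": 1,"dx": -0.051,"dy": -0.065,"dz": 0.38,"yaw": 0},{"claw": 1,"dx": -0.051,"dy": -0.065,"dz": 0.38,"yaw": 0},{"claw": 1,"dx": -0.051,"dy": -0.065,"dz": 0.38,"yaw": 0}]'

```text
time: 11.82
tool_pos: [0.4344, -0.0648, 0.011]
tool_rot: [0.001, 0.675, 0.738, 0.001]
contact_force: [-0.4, 1.2, 5.6]
gripper_width: 0.243
grasp_force: 58.9
```

Run:
```python
from h import *
p,phi,s=pose();print(p,phi,s["gripper_width"]*85,s["contact_force"],s["grasp_force"])
print("sleeve scene px vs seen 346.5,141.2:",[proj("scene",arc(t)) for t in(2.4,2.5)])
t=tote(-.015,-.026); inc([t[0],t[1],p[2]+.006],TY+np.pi/2)
```

```text
[ 0.4344 -0.0648  0.011 ] 1.6607557746964134 20.64993307283718 [-0.3791  1.2207  5.6322] 58.896573185920715
sleeve scene px vs seen 346.5,141.2: [array([346.5505, 138.9365]), array([347.6218, 141.2614])]
dx 0.4969 dy 0.1492 dz -0.0120 yaw 0.0013
```

>>> send_rows --increments '[{"claw": 1,"dx": 0,"dy": 0,"dz": -0.1,"yaw": 0},{"claw": 1,"dx": 0,"dy": 0,"dz": -0.2,"yaw": 0},{"claw": 1,"dx": 0.1,"dy": 0.03,"dz": -0.28,"yaw": 0},{"claw": 1,"dx": 0.2,"dy": 0.06,"dz": -0.28,"yaw": 0},{"claw": 1,"dx": 0.3,"dy": 0.09,"dz": -0.28,"yaw": 0},{"claw": 1,"dx": 0.4,"dy": 0.12,"dz": -0.28,"yaw": 0},{"claw": 1,"dx": 0.498,"dy": 0.148,"dz": -0.28,"yaw": 0},{"claw": 1,"dx": 0.498,"dy": 0.148,"dz": -0.28,"yaw": 0},{"claw": 1,"dx": 0.498,"dy": 0.148,"dz": -0.28,"yaw": 0},{"claw": 1,"dx": 0.498,"dy": 0.148,"dz": -0.2,"yaw": 0},{"claw": 1,"dx": 0.498,"dy": 0.148,"dz": -0.12,"yaw": 0},{"claw": 1,"dx": 0.498,"dy": 0.148,"dz": -0.06,"yaw": 0},{"claw": 1,"dx": 0.498,"dy": 0.148,"dz": -0.03,"yaw": 0},{"claw": 1,"dx": 0.498,"dy": 0.148,"dz": -0.014,"yaw": 0},{"claw": 1,"dx": 0.498,"dy": 0.148,"dz": -0.014,"yaw": 0}]'

```text
time: 13.7
tool_pos: [0.4846, 0.1899, 0.0167]
tool_rot: [0.0, 0.675, 0.738, 0.0]
contact_force: [-0.1, -0.1, -1.4]
gripper_width: 0.243
grasp_force: 58.9
```

Run:
```python
from h import *
p,phi,s=pose();print(p,phi,s["gripper_width"]*85,s["contact_force"],s["grasp_force"])
inc([.434,-.2165,.15],TY+np.pi/2)
```

```text
[0.4846 0.1899 0.0167] 1.660192695783768 20.69700716851585 [-0.0832 -0.1389 -1.4419] 58.915202021598816
dx -0.8005 dy -0.1734 dz -0.2665 yaw 0.0009
```

>>> send_rows --increments '[{"claw": 0.2,"dx": 0,"dy": 0,"dz": 0,"yaw": 0},{"claw": 0.2,"dx": 0,"dy": 0,"dz": 0,"yaw": 0},{"claw": 0.2,"dx": 0,"dy": 0,"dz": 0,"yaw": 0},{"claw": 0.2,"dx": 0,"dy": 0,"dz": -0.1,"yaw": 0},{"claw": 0.2,"dx": 0,"dy": 0,"dz": -0.2,"yaw": 0},{"claw": 0.1,"dx": 0,"dy": 0,"dz": -0.266,"yaw": 0},{"claw": 0.1,"dx": -0.8,"dy": -0.173,"dz": -0.266,"yaw": 0},{"claw": 0.1,"dx": -0.8,"dy": -0.173,"dz": -0.266,"yaw": 0},{"claw": 0.1,"dx": -0.8,"dy": -0.173,"dz": -0.266,"yaw": 0},{"claw": 0.1,"dx": -0.8,"dy": -0.173,"dz": -0.266,"yaw": 0},{"claw": 0.1,"dx": -0.8,"dy": -0.173,"dz": -0.266,"yaw": 0},{"claw": 0.1,"dx": -0.8,"dy": -0.173,"dz": -0.266,"yaw": 0},{"claw": 0.1,"dx": -0.8,"dy": -0.173,"dz": -0.266,"yaw": 0},{"claw": 0.1,"dx": -0.8,"dy": -0.173,"dz": -0.266,"yaw": 0},{"claw": 0.1,"dx": -0.8,"dy": -0.173,"dz": -0.266,"yaw": 0}]'

```text
time: 15.58
tool_pos: [0.434, -0.2154, 0.1492]
tool_rot: [-0.0, 0.675, 0.738, 0.0]
contact_force: [-0.5, 0.6, -1.3]
gripper_width: 0.448
grasp_force: 0.0
```

Run:
```python
from h import *
p,phi,s=pose();print(p,phi,s["contact_force"])
r=look("2")
for c,a,b,m in blobs(masks(r["scene"])["metal"],40,160):
    if 130<c[0]<330 and 100<c[1]<300: print("scene metal",c,a,b, plane("scene",c,.004)[:2])
print("scene px of rets",proj("scene",np.array([.434,-.2165,.006])),"bin ret",proj("top",np.r_[tote(-.015,-.026,.02)]))
```

```text
[ 0.434  -0.2154  0.1492] 1.6609393803496653 [-0.5344  0.6042 -1.254 ]
ret? [337.9951 183.8374] 203 [ 0.6394 -0.3449]
elbow [250.2469 182.679 ] 162 [ 0.6335 -0.0877] -3.024652162494344
elbow [239.8642 219.7099] 162 [ 0.5209 -0.0573] 2.840325213301366
scene metal [271.2448 144.1399] 143 [263 138  17  13] [0.3831 0.1483]
scene metal [325.5484 159.0968] 62 [314 150  24  19] [0.5635 0.2301]
scene metal [162.7324 222.493 ] 71 [157 216  13  13] [ 0.4311 -0.3246]
scene metal [302.165 248.767] 103 [291 243  22  11] [ 0.7611 -0.091 ]
scene px of rets [194.1522 203.77  ] bin ret [154.5077 231.8613]
```

>>> send_rows --increments '[{"claw": 0.1,"dx": 0,"dy": 0,"dz": 0.1,"yaw": 0},{"claw": 0.1,"dx": 0,"dy": 0,"dz": 0.2,"yaw": 0},{"claw": 0.1,"dx": 0,"dy": 0,"dz": 0.25,"yaw": 0},{"claw": 0.1,"dx": 0,"dy": 0,"dz": 0.28,"yaw": 0},{"claw": 0.1,"dx": 0,"dy": 0,"dz": 0.28,"yaw": 0},{"claw": 0.1,"dx": 0,"dy": 0,"dz": 0.28,"yaw": 0},{"claw": 1,"dx": 0,"dy": 0,"dz": 0.28,"yaw": 0},{"claw": 1,"dx": 0,"dy": 0,"dz": 0.28,"yaw": 0},{"claw": 1,"dx": 0,"dy": 0,"dz": 0.28,"yaw": 0},{"claw": 1,"dx": 0,"dy": 0,"dz": 0.28,"yaw": 0},{"claw": 1,"dx": 0,"dy": 0,"dz": 0.18,"yaw": 0},{"claw": 1,"dx": 0,"dy": 0,"dz": 0.08,"yaw": 0},{"claw": 1,"dx": 0,"dy": 0,"dz": 0,"yaw": 0},{"claw": 1,"dx": 0.1,"dy": 0.02,"dz": 0,"yaw": 0},{"claw": 1,"dx": 0.22,"dy": 0.04,"dz": 0,"yaw": 0},{"claw": 1,"dx": 0.34,"dy": 0.065,"dz": 0,"yaw": 0},{"claw": 1,"dx": 0.46,"dy": 0.09,"dz": 0,"yaw": 0},{"claw": 1,"dx": 0.58,"dy": 0.11,"dz": 0,"yaw": 0},{"claw": 1,"dx": 0.58,"dy": 0.11,"dz": 0,"yaw": 0}]'

```text
time: 18.05
tool_pos: [0.4624, 0.0813, 0.1495]
tool_rot: [-0.0, 0.672, 0.74, 0.0]
contact_force: [-0.2, -1.1, -1.0]
gripper_width: 0.242
grasp_force: 58.8
```

Run:
```python
from h import *
p,phi,s=pose();print(p,phi,s["gripper_width"]*85,s["grasp_force"])
t=tote(-.015,.026); inc([t[0],t[1],.0165],TY+np.pi/2)
```

```text
[0.4624 0.0813 0.1495] 1.6676013090673991 20.548313266511276 58.819647431373596
dx 0.3144 dy 0.0695 dz 0.2660 yaw 0.0059
```

>>> send_rows --increments '[{"claw": 1,"dx": 0.12,"dy": 0.03,"dz": 0,"yaw": 0},{"claw": 1,"dx": 0.24,"dy": 0.05,"dz": 0,"yaw": 0},{"claw": 1,"dx": 0.318,"dy": 0.068,"dz": 0,"yaw": 0},{"claw": 1,"dx": 0.318,"dy": 0.068,"dz": 0,"yaw": 0},{"claw": 1,"dx": 0.318,"dy": 0.068,"dz": 0.08,"yaw": 0},{"claw": 1,"dx": 0.318,"dy": 0.068,"dz": 0.16,"yaw": 0},{"claw": 1,"dx": 0.318,"dy": 0.068,"dz": 0.22,"yaw": 0},{"claw": 1,"dx": 0.318,"dy": 0.068,"dz": 0.25,"yaw": 0},{"claw": 1,"dx": 0.318,"dy": 0.068,"dz": 0.266,"yaw": 0},{"claw": 1,"dx": 0.318,"dy": 0.068,"dz": 0.266,"yaw": 0},{"claw": 0.2,"dx": 0.318,"dy": 0.068,"dz": 0.266,"yaw": 0},{"claw": 0.2,"dx": 0.318,"dy": 0.068,"dz": 0.266,"yaw": 0},{"claw": 0.2,"dx": 0.318,"dy": 0.068,"dz": 0.266,"yaw": 0},{"claw": 0.2,"dx": 0.318,"dy": 0.068,"dz": 0.16,"yaw": 0},{"claw": 0.2,"dx": 0.318,"dy": 0.068,"dz": 0.06,"yaw": 0},{"claw": 0.1,"dx": 0.318,"dy": 0.068,"dz": 0,"yaw": 0},{"claw": 0.1,"dx": 0.318,"dy": 0.068,"dz": 0,"yaw": 0}]'

```text
time: 20.18
tool_pos: [0.4844, 0.24, 0.1531]
tool_rot: [0.002, 0.675, 0.738, 0.003]
contact_force: [-0.6, -0.4, -0.3]
gripper_width: 0.443
grasp_force: 0.0
```

Run:
```python
from h import *
p,phi,s=pose();print(p,phi,s["contact_force"])
r=look("3")
inc([.4302,-.324,.149],TY+np.pi/2)
```

```text
[0.4844 0.24   0.1531] 1.6609592347494153 [-0.5626 -0.4243 -0.2951]
ret? [337.9774 183.8136] 177 [ 0.6394 -0.3448]
ret? [332.2662 254.2468] 154 [ 0.4301 -0.3239]
elbow [250.2174 182.5839] 161 [ 0.6337 -0.0876] -3.031989764871076
elbow [239.9877 219.7222] 162 [ 0.5208 -0.0576] 2.840245944349248
dx -1.1124 dy -0.2044 dz -0.0007 yaw 0.0014
```

>>> send_rows --increments '[{"claw": 0.1,"dx": -1,"dy": -0.2,"dz": 0,"yaw": 0},{"claw": 0.1,"dx": -1,"dy": -0.2,"dz": 0,"yaw": 0},{"claw": 0.1,"dx": -1,"dy": -0.2,"dz": 0,"yaw": 0},{"claw": 0.1,"dx": -1,"dy": -0.2,"dz": 0,"yaw": 0},{"claw": 0.1,"dx": -1,"dy": -0.2,"dz": 0,"yaw": 0},{"claw": 0.1,"dx": -1,"dy": -0.2,"dz": 0,"yaw": 0},{"claw": 0.1,"dx": -1,"dy": -0.2,"dz": 0,"yaw": 0},{"claw": 0.1,"dx": -1,"dy": -0.2,"dz": 0,"yaw": 0},{"claw": 0.1,"dx": -1,"dy": -0.2,"dz": 0,"yaw": 0},{"claw": 0.1,"dx": -1,"dy": -0.2,"dz": 0,"yaw": 0},{"claw": 0.1,"dx": -1,"dy": -0.2,"dz": 0,"yaw": 0},{"claw": 0.1,"dx": -1,"dy": -0.2,"dz": 0,"yaw": 0},{"claw": 0.1,"dx": -1,"dy": -0.2,"dz": 0,"yaw": 0}]'

```text
time: 21.9
tool_pos: [0.428, -0.2668, 0.1493]
tool_rot: [0.0, 0.674, 0.739, 0.0]
contact_force: [0.2, -0.7, 0.5]
gripper_width: 0.45
grasp_force: 0.0
```

Run:
```python
from h import *
p,phi,s=pose();print(p,phi,s["contact_force"])
r=look("4")
f=[r["top"][185:290,70:210],r["top"][165:270,220:360]]
cv2.imwrite("pics/v4.png",np.hstack([cv2.resize(x,(400,300),interpolation=cv2.INTER_CUBIC) for x in f])[...,::-1])
inc([.4302,-.324,.0092],TY+np.pi/2)
```

```text
[ 0.428  -0.2668  0.1493] 1.6624627915527905 [ 0.2219 -0.6928  0.5197]
ret? [337.8807 183.7569] 218 [ 0.6396 -0.3445]
elbow [250.1728 182.6543] 162 [ 0.6336 -0.0875] -3.02000167695699
elbow [239.8712 219.7117] 163 [ 0.5208 -0.0573] 2.840127918863172
dx -0.1135 dy -0.0057 dz 0.2805 yaw 0.0020
```

View pics/v4.png

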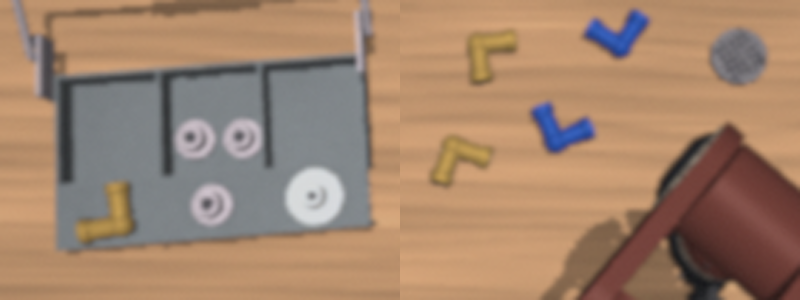

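The tote crop shows both retainers upright in the middle bin, at (195,138) and (243,138). The elbows on the bench have not moved.

>>> send_rows --increments '[{"claw": 0.1,"dx": -0.113,"dy": -0.006,"dz": 0,"yaw": 0},{"claw": 0.1,"dx": -0.113,"dy": -0.006,"dz": 0.08,"yaw": 0},{"claw": 0.1,"dx": -0.113,"dy": -0.006,"dz": 0.18,"yaw": 0},{"claw": 0.1,"dx": -0.113,"dy": -0.006,"dz": 0.24,"yaw": 0},{"claw": 0.1,"dx": -0.113,"dy": -0.006,"dz": 0.28,"yaw": 0},{"claw": 0.1,"dx": -0.113,"dy": -0.006,"dz": 0.28,"yaw": 0},{"claw": 0.1,"dx": -0.113,"dy": -0.006,"dz": 0.28,"yaw": 0},{"claw": 1,"dx": -0.113,"dy": -0.006,"dz": 0.28,"yaw": 0},{"claw": 1,"dx": -0.113,"dy": -0.006,"dz": 0.28,"yaw": 0},{"claw": 1,"dx": -0.113,"dy": -0.006,"dz": 0.28,"yaw": 0},{"claw": 1,"dx": -0.113,"dy": -0.006,"dz": 0.28,"yaw": 0},{"claw": 1,"dx": -0.113,"dy": -0.006,"dz": 0.18,"yaw": 0},{"claw": 1,"dx": -0.113,"dy": -0.006,"dz": 0.08,"yaw": 0},{"claw": 1,"dx": -0.113,"dy": -0.006,"dz": 0,"yaw": 0},{"claw": 1,"dx": 0,"dy": 0.02,"dz": 0,"yaw": 0},{"claw": 1,"dx": 0.12,"dy": 0.05,"dz": 0,"yaw": 0},{"claw": 1,"dx": 0.24,"dy": 0.08,"dz": 0,"yaw": 0},{"claw": 1,"dx": 0.36,"dy": 0.11,"dz": 0,"yaw": 0},{"claw": 1,"dx": 0.36,"dy": 0.11,"dz": 0,"yaw": 0},{"claw": 1,"dx": 0.36,"dy": 0.11,"dz": 0,"yaw": 0}]'

```text
time: 24.5
tool_pos: [0.4662, -0.0837, 0.1494]
tool_rot: [0.0, 0.674, 0.738, -0.0]
contact_force: [-0.6, -0.1, 1.2]
gripper_width: 0.244
grasp_force: 58.8
```

Run:
```python
from h import *
p,phi,s=pose();print(p,phi,s["gripper_width"]*85,s["grasp_force"])
t=tote(.018,0); inc([t[0],t[1],.018],TY+np.pi/2)
```

```text
[ 0.4662 -0.0837  0.1494] 1.66155406370208 20.724094733213057 58.82378697395325
dx 0.5921 dy 0.1557 dz 0.2628 yaw 0.0018
```

>>> send_rows --increments '[{"claw": 1,"dx": 0.12,"dy": 0.03,"dz": 0,"yaw": 0},{"claw": 1,"dx": 0.24,"dy": 0.06,"dz": 0,"yaw": 0},{"claw": 1,"dx": 0.36,"dy": 0.1,"dz": 0,"yaw": 0},{"claw": 1,"dx": 0.48,"dy": 0.13,"dz": 0,"yaw": 0},{"claw": 1,"dx": 0.592,"dy": 0.156,"dz": 0,"yaw": 0},{"claw": 1,"dx": 0.592,"dy": 0.156,"dz": 0,"yaw": 0},{"claw": 1,"dx": 0.592,"dy": 0.156,"dz": 0,"yaw": 0},{"claw": 1,"dx": 0.592,"dy": 0.156,"dz": 0.1,"yaw": 0},{"claw": 1,"dx": 0.592,"dy": 0.156,"dz": 0.18,"yaw": 0},{"claw": 1,"dx": 0.592,"dy": 0.156,"dz": 0.23,"yaw": 0},{"claw": 1,"dx": 0.592,"dy": 0.156,"dz": 0.262,"yaw": 0},{"claw": 1,"dx": 0.592,"dy": 0.156,"dz": 0.262,"yaw": 0},{"claw": 0.25,"dx": 0.592,"dy": 0.156,"dz": 0.262,"yaw": 0},{"claw": 0.25,"dx": 0.592,"dy": 0.156,"dz": 0.262,"yaw": 0},{"claw": 0.25,"dx": 0.592,"dy": 0.156,"dz": 0.262,"yaw": 0},{"claw": 0.25,"dx": 0.592,"dy": 0.156,"dz": 0.16,"yaw": 0},{"claw": 0.25,"dx": 0.592,"dy": 0.156,"dz": 0.06,"yaw": 0},{"claw": 0.1,"dx": 0.592,"dy": 0.156,"dz": 0,"yaw": 0},{"claw": 0.1,"dx": 0.592,"dy": 0.156,"dz": 0,"yaw": 0}]'

```text
time: 26.88
tool_pos: [0.5195, 0.219, 0.1534]
tool_rot: [0.002, 0.674, 0.738, 0.003]
contact_force: [0.6, -0.5, -0.0]
gripper_width: 0.452
grasp_force: 0.0
```

Run:
```python
from h import *
p,phi,s=pose();print(p,phi,s["contact_force"])
r=look("5")
for o,A in(((.5208,-.0574),2.840),((.6336,-.0876),-3.02)):
    R=np.array([[np.cos(A),-np.sin(A)],[np.sin(A),np.cos(A)]]);o=np.array(o)
    for name,l,leg in(("x",R@[.011,-.014],A),("y",R@[-.014,.011],A+np.pi/2)):
        # tool x along the leg (fingers close across it)
        for ph in(leg,leg+np.pi):
            ph=(ph+np.pi)%(2*np.pi)-np.pi;g=o+l
            j6=np.arctan2(g[1],g[0])+np.pi/2-ph; print(name,g,"phi",ph,"j6",(j6+np.pi)%(2*np.pi)-np.pi); inc([*g,.15],ph)
```

```text
[0.5195 0.219  0.1534] 1.661105266417138 [ 0.6355 -0.4514 -0.0193]
ret? [337.9366 183.8244] 205 [ 0.6394 -0.3447]
elbow [250.3006 182.6564] 163 [ 0.6336 -0.0879] -3.024350518644142
elbow [239.9268 219.689 ] 164 [ 0.5209 -0.0575] 2.837960338395133
x [ 0.5145 -0.0408] phi 2.84 j6 -1.348276555214294
dx -0.5155 dy -0.0518 dz -0.0021 yaw -0.7860
x [ 0.5145 -0.0408] phi -0.30159265358979326 j6 1.7933160983754988
dx -0.5155 dy -0.0518 dz -0.0021 yaw 1.3084
y [ 0.5309 -0.0721] phi -1.8723889803846898 j6 -2.9749110382414896
dx -0.5808 dy -0.0247 dz -0.0021 yaw -1.8332
y [ 0.5309 -0.0721] phi 1.2692036732051033 j6 0.1666816153483035
dx -0.5808 dy -0.0247 dz -0.0021 yaw 0.2612
x [ 0.621 -0.075] phi -3.02 j6 -1.8126427137013659
dx -0.6030 dy 0.1542 dz -0.0021 yaw -1.0681
x [ 0.621 -0.075] phi 0.1215926535897931 j6 1.3289499398884272
dx -0.6030 dy 0.1542 dz -0.0021 yaw 1.0263
y [ 0.6488 -0.0968] phi -1.4492036732051035 j6 2.8718697532361723
dx -0.6514 dy 0.2057 dz -0.0021 yaw 2.0735
y [ 0.6488 -0.0968] phi 1.69238898038469 j6 -0.2697229003536208
dx -0.6514 dy 0.2057 dz -0.0021 yaw -0.0209
```

>>> send_rows --increments '[{"claw": 0.1,"dx": -0.581,"dy": -0.025,"dz": 0,"yaw": 0.261},{"claw": 0.1,"dx": -0.581,"dy": -0.025,"dz": 0,"yaw": 0.261},{"claw": 0.1,"dx": -0.581,"dy": -0.025,"dz": 0,"yaw": 0.261},{"claw": 0.1,"dx": -0.581,"dy": -0.025,"dz": 0,"yaw": 0.261},{"claw": 0.1,"dx": -0.581,"dy": -0.025,"dz": 0,"yaw": 0.261},{"claw": 0.1,"dx": -0.581,"dy": -0.025,"dz": 0,"yaw": 0.261},{"claw": 0.1,"dx": -0.581,"dy": -0.025,"dz": 0,"yaw": 0.261},{"claw": 0.1,"dx": -0.581,"dy": -0.025,"dz": 0,"yaw": 0.261},{"claw": 0.1,"dx": -0.581,"dy": -0.025,"dz": 0.1,"yaw": 0.261},{"claw": 0.1,"dx": -0.581,"dy": -0.025,"dz": 0.1,"yaw": 0.261},{"claw": 0.1,"dx": -0.581,"dy": -0.025,"dz": 0.1,"yaw": 0.261}]'

```text
time: 28.35
tool_pos: [0.5314, -0.0716, 0.1002]
tool_rot: [0.0, 0.805, 0.593, 0.0]
contact_force: [1.2, 0.4, 1.1]
gripper_width: 0.451
grasp_force: 0.0
```

Run:
```python
from h import *
p,phi,s=pose();print(p,phi,s["contact_force"])
r=look("6")
for n in r: cv2.imwrite(f"pics/v6{n}.png",cv2.resize(r[n][:,:][100:300,60:340],(784,560),interpolation=cv2.INTER_CUBIC)[...,::-1])
for c,a,b,m in blobs(brass(r["scene"],"scene"),60,600): print("scene",c,a)
inc([.5309,-.0721,.006],1.2692)
```

```text
[ 0.5314 -0.0716  0.1002] 1.2705149922324568 [1.1866 0.3906 1.0703]
ret? [337.886  183.7588] 228 [ 0.6396 -0.3446]
scene [21.1452 14.9839] 62
scene [306.4375 116.0446] 112
scene [254.1925 192.7594] 187
scene [272.3541 218.5263] 209
scene [ 47.8514 376.9657] 175
scene [122.6716 377.7463] 134
dx -0.0007 dy -0.0028 dz 0.1909 yaw 0.0005
```

View pics/v6scene.png

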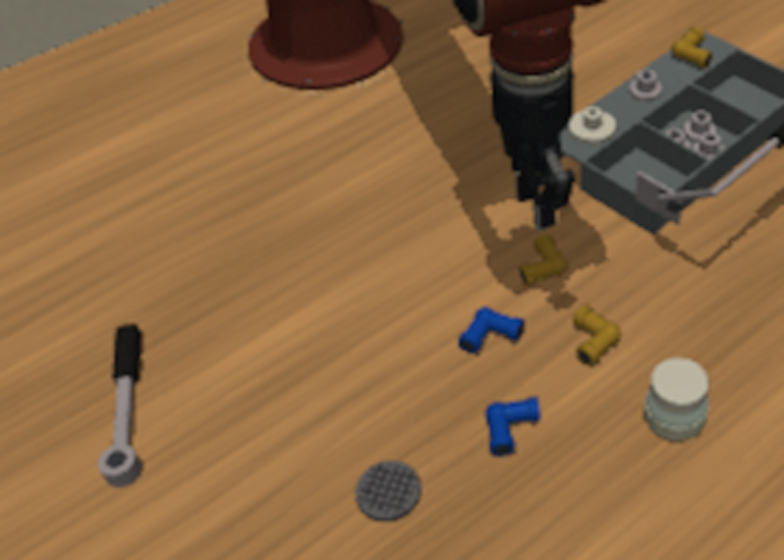

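The view shows all three retainers in the middle bin at about (700,130). The gripper is above the near elbow at (545,262).

>>> send_rows --increments '[{"claw": 0.1,"dx": 0,"dy": 0,"dz": 0.08,"yaw": 0},{"claw": 0.1,"dx": 0,"dy": 0,"dz": 0.14,"yaw": 0},{"claw": 0.1,"dx": 0,"dy": 0,"dz": 0.188,"yaw": 0},{"claw": 0.1,"dx": 0,"dy": 0,"dz": 0.188,"yaw": 0},{"claw": 0.1,"dx": 0,"dy": 0,"dz": 0.188,"yaw": 0},{"claw": 1,"dx": 0,"dy": 0,"dz": 0.188,"yaw": 0},{"claw": 1,"dx": 0,"dy": 0,"dz": 0.188,"yaw": 0},{"claw": 1,"dx": 0,"dy": 0,"dz": 0.188,"yaw": 0},{"claw": 1,"dx": 0,"dy": 0,"dz": 0.188,"yaw": 0},{"claw": 1,"dx": 0,"dy": 0,"dz": 0.1,"yaw": 0},{"claw": 1,"dx": 0,"dy": 0,"dz": 0,"yaw": 0},{"claw": 1,"dx": 0,"dy": 0,"dz": -0.1,"yaw": 0},{"claw": 1,"dx": 0,"dy": 0,"dz": -0.1,"yaw": 0},{"claw": 1,"dx": 0,"dy": 0,"dz": -0.1,"yaw": 0}]'

```text
time: 30.2
tool_pos: [0.5306, -0.0721, 0.149]
tool_rot: [-0.0, 0.805, 0.593, -0.0]
contact_force: [0.5, -0.6, -0.2]
gripper_width: 0.229
grasp_force: 58.8
```

Run:
```python
from h import *
p,phi,s=pose();print(p,phi,s["gripper_width"]*85,s["grasp_force"],s["contact_force"],s["ft_torque"])
t=tote(.018,.107); inc([t[0],t[1],.014],TY+np.pi/2)
```

```text
[ 0.5306 -0.0721  0.149 ] 1.2693079448130802 19.42286796476228 58.80897581577301 [ 0.4915 -0.6298 -0.2497] [ 0.0392  0.0285 -0.0107]
dx 0.7442 dy -0.2798 dz 0.2700 yaw -0.2597
```

>>> send_rows --increments '[{"claw": 1,"dx": 0.1,"dy": -0.04,"dz": 0,"yaw": -0.05},{"claw": 1,"dx": 0.22,"dy": -0.08,"dz": 0,"yaw": -0.1},{"claw": 1,"dx": 0.33,"dy": -0.12,"dz": 0,"yaw": -0.15},{"claw": 1,"dx": 0.44,"dy": -0.17,"dz": 0,"yaw": -0.2},{"claw": 1,"dx": 0.55,"dy": -0.21,"dz": 0,"yaw": -0.26},{"claw": 1,"dx": 0.66,"dy": -0.25,"dz": 0,"yaw": -0.26},{"claw": 1,"dx": 0.744,"dy": -0.28,"dz": 0,"yaw": -0.26},{"claw": 1,"dx": 0.744,"dy": -0.28,"dz": 0,"yaw": -0.26},{"claw": 1,"dx": 0.744,"dy": -0.28,"dz": 0,"yaw": -0.26},{"claw": 1,"dx": 0.744,"dy": -0.28,"dz": 0.1,"yaw": -0.26},{"claw": 1,"dx": 0.744,"dy": -0.28,"dz": 0.18,"yaw": -0.26},{"claw": 1,"dx": 0.744,"dy": -0.28,"dz": 0.23,"yaw": -0.26},{"claw": 1,"dx": 0.744,"dy": -0.28,"dz": 0.268,"yaw": -0.26},{"claw": 1,"dx": 0.744,"dy": -0.28,"dz": 0.268,"yaw": -0.26},{"claw": 1,"dx": 0.744,"dy": -0.28,"dz": 0.268,"yaw": -0.26}]'

```text
time: 32.08
tool_pos: [0.5085, 0.3246, 0.0164]
tool_rot: [0.0, 0.675, 0.738, 0.001]
contact_force: [-0.3, -1.3, -0.1]
gripper_width: 0.228
grasp_force: 59.3
```

Run:
```python
from h import *
p,phi,s=pose();print(p,phi,s["gripper_width"]*85,s["grasp_force"],s["contact_force"])
inc([.6488,-.0968,.15],1.692)
```

```text
[0.5085 0.3246 0.0164] 1.6587342144048638 19.377688349431505 59.289284348487854 [-0.2943 -1.2625 -0.0933]
dx -0.8641 dy 0.2054 dz -0.2673 yaw -0.0222
```

>>> send_rows --increments '[{"claw": 0.3,"dx": 0,"dy": 0,"dz": 0,"yaw": 0},{"claw": 0.3,"dx": 0,"dy": 0,"dz": 0,"yaw": 0},{"claw": 0.3,"dx": 0,"dy": 0,"dz": 0,"yaw": 0},{"claw": 0.3,"dx": 0,"dy": 0,"dz": -0.1,"yaw": 0},{"claw": 0.3,"dx": 0,"dy": 0,"dz": -0.22,"yaw": 0},{"claw": 0.1,"dx": 0,"dy": 0,"dz": -0.34,"yaw": 0},{"claw": 0.1,"dx": 0,"dy": 0,"dz": -0.38,"yaw": 0},{"claw": 0.1,"dx": -0.864,"dy": 0.205,"dz": -0.38,"yaw": -0.022},{"claw": 0.1,"dx": -0.864,"dy": 0.205,"dz": -0.38,"yaw": -0.022},{"claw": 0.1,"dx": -0.864,"dy": 0.205,"dz": -0.38,"yaw": -0.022},{"claw": 0.1,"dx": -0.864,"dy": 0.205,"dz": -0.38,"yaw": -0.022},{"claw": 0.1,"dx": -0.864,"dy": 0.205,"dz": -0.38,"yaw": -0.022},{"claw": 0.1,"dx": -0.864,"dy": 0.205,"dz": -0.38,"yaw": -0.022},{"claw": 0.1,"dx": -0.864,"dy": 0.205,"dz": -0.38,"yaw": -0.022},{"claw": 0.1,"dx": -0.864,"dy": 0.205,"dz": -0.38,"yaw": -0.022},{"claw": 0.1,"dx": -0.864,"dy": 0.205,"dz": -0.38,"yaw": -0.022},{"claw": 0.1,"dx": -0.864,"dy": 0.205,"dz": -0.38,"yaw": -0.022}]'

```text
time: 34.2
tool_pos: [0.6476, -0.0951, 0.2048]
tool_rot: [-0.001, 0.662, 0.749, -0.0]
contact_force: [0.0, 0.7, 0.1]
gripper_width: 0.449
grasp_force: 0.0
```

Run:
```python
from h import *
p,phi,s=pose();print(p,phi,s["contact_force"])
r=look("7")
for n in r: cv2.imwrite(f"pics/v7{n}.png",cv2.resize(r[n][:,:][100:300,60:340],(784,560),interpolation=cv2.INTER_CUBIC)[...,::-1])
for c,a,b,m in blobs(brass(r["scene"],"scene"),60,600): print("scene",c,a)
inc([.6488,-.0968,.006],1.692)
```

```text
[ 0.6476 -0.0951  0.2048] 1.6939207838719161 [0.0155 0.665  0.1004]
scene [7.2459 1.3443] 61
scene [20.9688 14.9375] 64
scene [306.4054 116.0631] 111
scene [331.5248 133.1287] 101
scene [272.2558 218.5302] 215
scene [ 47.2402 376.6029] 204
dx -0.0038 dy 0.0015 dz 0.3985 yaw 0.0016
```

View pics/v7top.png

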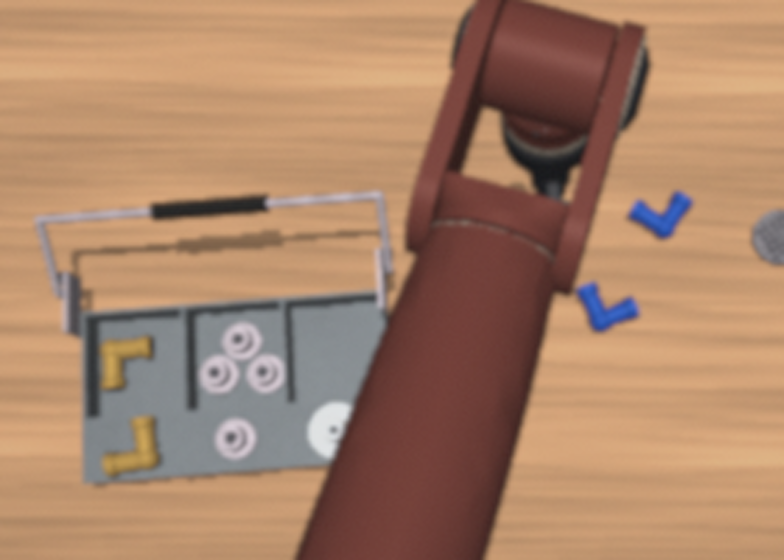

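The elbow lies flat in its bin at (125,360) and the three retainers are in theirs. The last elbow has not moved in the scene view.

>>> send_rows --increments '[{"claw": 0.1,"dx": -0.003,"dy": 0.001,"dz": 0.1,"yaw": 0},{"claw": 0.1,"dx": -0.003,"dy": 0.001,"dz": 0.2,"yaw": 0},{"claw": 0.1,"dx": -0.003,"dy": 0.001,"dz": 0.3,"yaw": 0},{"claw": 0.1,"dx": -0.003,"dy": 0.001,"dz": 0.36,"yaw": 0},{"claw": 0.1,"dx": -0.003,"dy": 0.001,"dz": 0.397,"yaw": 0},{"claw": 0.1,"dx": -0.003,"dy": 0.001,"dz": 0.397,"yaw": 0},{"claw": 0.1,"dx": -0.003,"dy": 0.001,"dz": 0.397,"yaw": 0},{"claw": 1,"dx": -0.003,"dy": 0.001,"dz": 0.397,"yaw": 0},{"claw": 1,"dx": -0.003,"dy": 0.001,"dz": 0.397,"yaw": 0},{"claw": 1,"dx": -0.003,"dy": 0.001,"dz": 0.397,"yaw": 0},{"claw": 1,"dx": -0.003,"dy": 0.001,"dz": 0.397,"yaw": 0},{"claw": 1,"dx": -0.003,"dy": 0.001,"dz": 0.3,"yaw": 0},{"claw": 1,"dx": -0.003,"dy": 0.001,"dz": 0.2,"yaw": 0},{"claw": 1,"dx": -0.003,"dy": 0.001,"dz": 0.1,"yaw": 0},{"claw": 1,"dx": -0.003,"dy": 0.001,"dz": 0,"yaw": 0},{"claw": 1,"dx": -0.003,"dy": 0.001,"dz": 0,"yaw": 0}]'

```text
time: 36.3
tool_pos: [0.6518, -0.0989, 0.2125]
tool_rot: [0.005, 0.663, 0.749, 0.003]
contact_force: [-0.6, -0.7, -0.3]
gripper_width: 0.235
grasp_force: 58.9
```

Run:
```python
from h import *
p,phi,s=pose();print(p,phi,s["gripper_width"]*85,s["grasp_force"],s["contact_force"])
t=tote(-.009,.071); inc([t[0],t[1],.014],TY+np.pi/2)
```

```text
[ 0.6518 -0.0989  0.2125] 1.692174528597749 19.955760084681685 58.90036480355775 [-0.6362 -0.7263 -0.2536]
dx 0.8059 dy -0.2401 dz 0.3970 yaw 0.0223
```

>>> send_rows --increments '[{"claw": 1,"dx": 0.12,"dy": -0.035,"dz": 0,"yaw": 0.022},{"claw": 1,"dx": 0.24,"dy": -0.07,"dz": 0,"yaw": 0.022},{"claw": 1,"dx": 0.36,"dy": -0.105,"dz": 0,"yaw": 0.022},{"claw": 1,"dx": 0.48,"dy": -0.14,"dz": 0,"yaw": 0.022},{"claw": 1,"dx": 0.6,"dy": -0.175,"dz": 0,"yaw": 0.022},{"claw": 1,"dx": 0.72,"dy": -0.21,"dz": 0,"yaw": 0.022},{"claw": 1,"dx": 0.801,"dy": -0.235,"dz": 0,"yaw": 0.022},{"claw": 1,"dx": 0.801,"dy": -0.235,"dz": 0,"yaw": 0.022},{"claw": 1,"dx": 0.801,"dy": -0.235,"dz": 0.1,"yaw": 0.022},{"claw": 1,"dx": 0.801,"dy": -0.235,"dz": 0.2,"yaw": 0.022},{"claw": 1,"dx": 0.801,"dy": -0.235,"dz": 0.27,"yaw": 0.022},{"claw": 1,"dx": 0.801,"dy": -0.235,"dz": 0.27,"yaw": 0.022},{"claw": 1,"dx": 0.801,"dy": -0.235,"dz": 0.27,"yaw": 0.022}]'

```text
time: 37.92
tool_pos: [0.4847, 0.285, 0.0716]
tool_rot: [0.0, 0.675, 0.737, 0.001]
contact_force: [0.2, -0.2, -0.3]
gripper_width: 0.227
grasp_force: 58.7
```

Run:
```python
from h import *
p,phi,s=pose();print(p,phi,s["gripper_width"]*85,s["grasp_force"],s["contact_force"])
t=tote(-.009,.071); inc([t[0],t[1],.014],TY+np.pi/2)
```

```text
[0.4847 0.285  0.0716] 1.658510487261912 19.285442986763762 58.68746976935654 [ 0.2102 -0.1916 -0.2964]
dx 0.0032 dy -0.0015 dz 0.1151 yaw -0.0002
```

>>> send_rows --increments '[{"claw": 1,"dx": 0.003,"dy": -0.002,"dz": 0.06,"yaw": 0},{"claw": 1,"dx": 0.003,"dy": -0.002,"dz": 0.09,"yaw": 0},{"claw": 1,"dx": 0.003,"dy": -0.002,"dz": 0.113,"yaw": 0},{"claw": 1,"dx": 0.003,"dy": -0.002,"dz": 0.113,"yaw": 0},{"claw": 1,"dx": 0.003,"dy": -0.002,"dz": 0.113,"yaw": 0},{"claw": 0.3,"dx": 0.003,"dy": -0.002,"dz": 0.113,"yaw": 0},{"claw": 0.3,"dx": 0.003,"dy": -0.002,"dz": 0.113,"yaw": 0},{"claw": 0.3,"dx": 0.003,"dy": -0.002,"dz": 0.113,"yaw": 0},{"claw": 0.3,"dx": 0.003,"dy": -0.002,"dz": 0,"yaw": 0},{"claw": 0.3,"dx": 0.003,"dy": -0.002,"dz": -0.12,"yaw": 0},{"claw": 0.2,"dx": 0.003,"dy": -0.002,"dz": -0.24,"yaw": 0},{"claw": 0.2,"dx": -0.6,"dy": -0.002,"dz": -0.3,"yaw": 0},{"claw": 0.2,"dx": -0.6,"dy": -0.002,"dz": -0.3,"yaw": 0},{"claw": 0.2,"dx": -0.6,"dy": -0.002,"dz": -0.3,"yaw": 0},{"claw": 0.2,"dx": -0.6,"dy": -0.002,"dz": -0.3,"yaw": 0},{"claw": 0.2,"dx": -0.6,"dy": -0.002,"dz": -0.3,"yaw": 0},{"claw": 0.2,"dx": -0.6,"dy": -0.002,"dz": -0.3,"yaw": 0}]'

```text
time: 40.05
tool_pos: [0.5083, -0.0163, 0.2196]
tool_rot: [-0.001, 0.677, 0.736, -0.001]
contact_force: [-0.1, 0.1, -1.1]
gripper_width: 0.396
grasp_force: 0.0
```

Run:
```python
from h import *
p,phi,s=pose();print(p,phi,s["contact_force"])
r=look("8")
cv2.imwrite("pics/v8.png",np.hstack([cv2.resize(x,(400,300),interpolation=cv2.INTER_CUBIC) for x in(r["top"][165:291,60:228],r["scene"][95:215,245:405])])[...,::-1])
a=[c for c,n,b,m in blobs(masks(r["top"])["black"],50,400) if c[0]<220 and c[1]<260]; b=[c for c,n,bb,m in blobs(masks(r["scene"])["black"],60,400) if 300<c[0]<380 and 110<c[1]<170]
print(a,b); 
if a and b: print("sleeve",*tri(a[0],b[0]),arc(2.5))
inc([*arc(2.5)[:2],.18],TY+np.pi/2)
```

```text
[ 0.5083 -0.0163  0.2196] 1.6540342137209085 [-0.0821  0.1114 -1.125 ]
ret? [337.9009 183.8147] 232 [ 0.6394 -0.3446]
[] [array([346.4088, 141.2117])]
dx 0.4601 dy 0.2902 dz 0.0783 yaw -0.0003
```

View pics/v8.png

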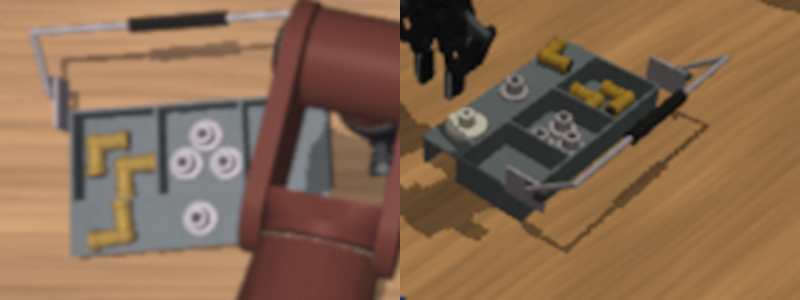

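All five parts are in their bins, and the handle sleeve is still at its back-stop pixel position. Next I fold the handle back.

>>> send_rows --increments '[{"claw": 0.1,"dx": 0.12,"dy": 0.07,"dz": 0,"yaw": 0},{"claw": 0.1,"dx": 0.22,"dy": 0.14,"dz": 0,"yaw": 0},{"claw": 0.1,"dx": 0.32,"dy": 0.2,"dz": 0,"yaw": 0},{"claw": 0.1,"dx": 0.42,"dy": 0.26,"dz": 0,"yaw": 0},{"claw": 0.1,"dx": 0.46,"dy": 0.29,"dz": 0,"yaw": 0},{"claw": 0.1,"dx": 0.46,"dy": 0.29,"dz": 0,"yaw": 0},{"claw": 0.1,"dx": 0.46,"dy": 0.29,"dz": 0,"yaw": 0},{"claw": 0.1,"dx": 0.46,"dy": 0.29,"dz": 0.06,"yaw": 0},{"claw": 0.1,"dx": 0.46,"dy": 0.29,"dz": 0.06,"yaw": 0}]'

```text
time: 41.28
tool_pos: [0.6308, 0.227, 0.1872]
tool_rot: [-0.002, 0.675, 0.737, -0.003]
contact_force: [0.1, 0.2, 0.6]
gripper_width: 0.445
grasp_force: 0.0
```

Run:
```python
from h import *
p,phi,s=pose();print(p,phi,s["contact_force"],s["gripper_width"])
inc([*arc(2.5)[:2],.102],TY+np.pi/2)
print("rel from 2.5:")
for t in np.arange(2.4,-.11,-.1): print("%.1f dy %.3f dz %.3f"%(t,(-.08*np.cos(t)+.08*np.cos(2.5))/.5,-(.08*np.sin(t)-.08*np.sin(2.5))/.5))
```

```text
[0.6308 0.227  0.1872] 1.6584830402922581 [0.1385 0.2414 0.5744] 0.44498776051691036
dx 0.0024 dy 0.0037 dz 0.1704 yaw -0.0002
rel from 2.5:
2.4 dy -0.010 dz -0.012
2.3 dy -0.022 dz -0.024
2.2 dy -0.034 dz -0.034
2.1 dy -0.047 dz -0.042
2.0 dy -0.062 dz -0.050
1.9 dy -0.076 dz -0.056
1.8 dy -0.092 dz -0.060
1.7 dy -0.108 dz -0.063
1.6 dy -0.124 dz -0.064
1.5 dy -0.140 dz -0.064
1.4 dy -0.155 dz -0.062
1.3 dy -0.171 dz -0.058
1.2 dy -0.186 dz -0.053
1.1 dy -0.201 dz -0.047
1.0 dy -0.215 dz -0.039
0.9 dy -0.228 dz -0.030
0.8 dy -0.240 dz -0.019
0.7 dy -0.251 dz -0.007
0.6 dy -0.260 dz 0.005
0.5 dy -0.269 dz 0.019
0.4 dy -0.276 dz 0.033
0.3 dy -0.281 dz 0.048
0.2 dy -0.285 dz 0.064
0.1 dy -0.287 dz 0.080
-0.0 dy -0.288 dz 0.096
-0.1 dy -0.287 dz 0.112
```

>>> send_rows --increments '[{"claw": 0.1,"dx": 0.002,"dy": 0.002,"dz": 0.08,"yaw": 0},{"claw": 0.1,"dx": 0.002,"dy": 0.002,"dz": 0.14,"yaw": 0},{"claw": 0.1,"dx": 0.002,"dy": 0.002,"dz": 0.172,"yaw": 0},{"claw": 0.1,"dx": 0.002,"dy": 0.002,"dz": 0.172,"yaw": 0},{"claw": 0.1,"dx": 0.002,"dy": 0.002,"dz": 0.172,"yaw": 0},{"claw": 1,"dx": 0.002,"dy": 0.002,"dz": 0.172,"yaw": 0},{"claw": 1,"dx": 0.002,"dy": 0.002,"dz": 0.172,"yaw": 0},{"claw": 1,"dx": 0.002,"dy": 0.002,"dz": 0.172,"yaw": 0},{"claw": 1,"dx": 0.002,"dy": 0.002,"dz": 0.172,"yaw": 0}]'

```text
time: 42.4
tool_pos: [0.6326, 0.2293, 0.1062]
tool_rot: [-0.001, 0.675, 0.738, -0.002]
contact_force: [-9.7, -1.7, 7.6]
gripper_width: 0.189
grasp_force: 58.5
```

>>> send_rows --increments '[{"claw": 1,"dx": 0,"dy": -0.01,"dz": -0.012,"yaw": 0},{"claw": 1,"dx": 0,"dy": -0.022,"dz": -0.024,"yaw": 0},{"claw": 1,"dx": 0,"dy": -0.034,"dz": -0.034,"yaw": 0},{"claw": 1,"dx": 0,"dy": -0.047,"dz": -0.042,"yaw": 0},{"claw": 1,"dx": 0,"dy": -0.062,"dz": -0.05,"yaw": 0},{"claw": 1,"dx": 0,"dy": -0.076,"dz": -0.056,"yaw": 0},{"claw": 1,"dx": 0,"dy": -0.092,"dz": -0.06,"yaw": 0},{"claw": 1,"dx": 0,"dy": -0.108,"dz": -0.063,"yaw": 0},{"claw": 1,"dx": 0,"dy": -0.124,"dz": -0.064,"yaw": 0},{"claw": 1,"dx": 0,"dy": -0.14,"dz": -0.064,"yaw": 0},{"claw": 1,"dx": 0,"dy": -0.14,"dz": -0.064,"yaw": 0}]'

```text
time: 43.78
tool_pos: [0.572, 0.2238, 0.1455]
tool_rot: [0.007, 0.675, 0.738, 0.009]
contact_force: [6.7, -1.4, 13.5]
gripper_width: 0.186
grasp_force: 58.6
```

Run:
```python
from h import *
p,phi,s=pose();print(p,phi,s["contact_force"],s["gripper_width"]*85,s["grasp_force"])
d=p[:2]-T0;x=d@[np.cos(TY),np.sin(TY)];print("tote x",x, "th",np.arctan2(p[2]+.019-.075,.07-x))
```

```text
[0.572  0.2238 0.1455] 1.659139549502609 [ 6.7485 -1.439  13.4617] 15.786285362907034 58.63599479198456
tote x 0.0733609822734678 th 1.6083347396545653
```

>>> send_rows --increments '[{"claw": 1,"dx": 0,"dy": -0.015,"dz": 0.004,"yaw": 0},{"claw": 1,"dx": 0,"dy": -0.031,"dz": 0.008,"yaw": 0},{"claw": 1,"dx": 0,"dy": -0.046,"dz": 0.013,"yaw": 0},{"claw": 1,"dx": 0,"dy": -0.061,"dz": 0.019,"yaw": 0},{"claw": 1,"dx": 0,"dy": -0.075,"dz": 0.027,"yaw": 0},{"claw": 1,"dx": 0,"dy": -0.088,"dz": 0.036,"yaw": 0},{"claw": 1,"dx": 0,"dy": -0.1,"dz": 0.047,"yaw": 0},{"claw": 1,"dx": 0,"dy": -0.111,"dz": 0.059,"yaw": 0},{"claw": 1,"dx": 0,"dy": -0.12,"dz": 0.071,"yaw": 0},{"claw": 1,"dx": 0,"dy": -0.129,"dz": 0.085,"yaw": 0},{"claw": 1,"dx": 0,"dy": -0.136,"dz": 0.099,"yaw": 0},{"claw": 1,"dx": 0,"dy": -0.141,"dz": 0.114,"yaw": 0},{"claw": 1,"dx": 0,"dy": -0.145,"dz": 0.13,"yaw": 0},{"claw": 1,"dx": 0,"dy": -0.147,"dz": 0.146,"yaw": 0},{"claw": 1,"dx": 0,"dy": -0.148,"dz": 0.16,"yaw": 0},{"claw": 1,"dx": 0,"dy": -0.148,"dz": 0.166,"yaw": 0},{"claw": 1,"dx": 0,"dy": -0.148,"dz": 0.166,"yaw": 0}]'

```text
time: 45.9
tool_pos: [0.4892, 0.2161, 0.0541]
tool_rot: [-0.001, 0.675, 0.738, -0.002]
contact_force: [-10.0, -3.3, 6.0]
gripper_width: 0.184
grasp_force: 85.7
```

Run:
```python
from h import *
p,phi,s=pose();print(p,phi,s["contact_force"],s["gripper_width"]*85,s["grasp_force"])
d=p[:2]-T0;x=d@[np.cos(TY),np.sin(TY)];print("tote x",x, "th",np.arctan2(p[2]+.019-.075,.07-x))
```

```text
[0.4892 0.2161 0.0541] 1.6599546662540703 [-9.9875 -3.2926  5.9681] 15.629811932606986 85.69939613342285
tote x -0.009847453463897473 th -0.024274149543208213
```

>>> send_rows --increments '[{"claw": 1,"dx": 0,"dy": 0,"dz": 0.01,"yaw": 0},{"claw": 1,"dx": 0,"dy": 0,"dz": 0.018,"yaw": 0},{"claw": 1,"dx": 0,"dy": 0,"dz": 0.018,"yaw": 0}]'

```text
time: 46.28
tool_pos: [0.4891, 0.2161, 0.0507]
tool_rot: [-0.002, 0.675, 0.738, -0.004]
contact_force: [-26.9, -10.4, 40.4]
gripper_width: 0.188
grasp_force: 90.9
```

>>> send_rows --increments '[{"claw": 0.1,"dx": 0,"dy": 0,"dz": -0.01,"yaw": 0},{"claw": 0.1,"dx": 0,"dy": 0,"dz": -0.01,"yaw": 0},{"claw": 0.1,"dx": 0,"dy": 0,"dz": -0.01,"yaw": 0},{"claw": 0.1,"dx": 0,"dy": 0,"dz": -0.1,"yaw": 0},{"claw": 0.1,"dx": 0,"dy": 0,"dz": -0.15,"yaw": 0},{"claw": 1,"dx": 0,"dy": 0,"dz": -0.15,"yaw": 0},{"claw": 1,"dx": 0,"dy": 0,"dz": -0.15,"yaw": 0},{"claw": 1,"dx": 0,"dy": 0,"dz": -0.15,"yaw": 0},{"claw": 1,"dx": 0,"dy": 0,"dz": -0.15,"yaw": 0}]'

```text
time: 47.4
tool_pos: [0.4899, 0.2164, 0.1179]
tool_rot: [-0.001, 0.675, 0.738, -0.001]
contact_force: [0.5, 0.6, -1.0]
gripper_width: -0.003
grasp_force: 0.0
```

Run:
```python
from h import *
p,phi,s=pose();print(p,phi,s["contact_force"],s["gripper_width"]*85,s["grasp_force"])
inc([*arc(0)[:2],.084],TY+np.pi/2)
```

```text
[0.4899 0.2164 0.1179] 1.6592762424672556 [ 0.5204  0.5676 -1.0326] -0.24971468009810988 0.0
dx -0.0011 dy -0.0019 dz 0.0678 yaw 0.0003
```

>>> send_rows --increments '[{"claw": 1,"dx": 0,"dy": -0.002,"dz": 0.03,"yaw": 0},{"claw": 1,"dx": 0,"dy": -0.002,"dz": 0.05,"yaw": 0},{"claw": 1,"dx": 0,"dy": -0.002,"dz": 0.064,"yaw": 0},{"claw": 1,"dx": 0,"dy": -0.002,"dz": 0.072,"yaw": 0},{"claw": 1,"dx": 0,"dy": -0.002,"dz": 0.078,"yaw": 0},{"claw": 1,"dx": 0,"dy": -0.002,"dz": 0.078,"yaw": 0}]'

```text
time: 48.15
tool_pos: [0.4893, 0.2164, 0.0836]
tool_rot: [-0.001, 0.675, 0.738, -0.002]
contact_force: [-12.4, -4.4, 20.2]
gripper_width: 0.002
grasp_force: 10.1
```

>>> send_rows --increments '[{"claw": 1,"dx": 0,"dy": 0,"dz": -0.1,"yaw": 0},{"claw": 1,"dx": 0,"dy": 0,"dz": -0.2,"yaw": 0},{"claw": 0,"dx": -0.5,"dy": 0,"dz": -0.3,"yaw": 0},{"claw": 0,"dx": -1,"dy": 0,"dz": -0.3,"yaw": 0},{"claw": 0,"dx": -1,"dy": 0,"dz": -0.3,"yaw": 0},{"claw": 0,"dx": -1,"dy": 0,"dz": -0.3,"yaw": 0},{"claw": 0,"dx": -1,"dy": 0,"dz": -0.3,"yaw": 0},{"claw": 0,"dx": -1,"dy": 0,"dz": -0.3,"yaw": 0},{"claw": 0,"dx": -1,"dy": 0,"dz": -0.3,"yaw": 0},{"claw": 0,"dx": -1,"dy": 0,"dz": -0.3,"yaw": 0},{"claw": 0,"dx": -1,"dy": 0,"dz": -0.3,"yaw": 0},{"claw": 0,"dx": -1,"dy": 0,"dz": -0.3,"yaw": 0},{"claw": 0,"dx": -1,"dy": 0,"dz": -0.3,"yaw": 0}]'

```text
time: 49.78
tool_pos: [0.5339, -0.2802, 0.23]
tool_rot: [-0.0, 0.675, 0.738, 0.0]
contact_force: [0.3, 0.7, -0.4]
gripper_width: 0.503
grasp_force: 0.0
```

Run:
```python
from h import *
p,phi,s=pose();print(p,s["contact_force"],s["time"])
r=look("9")
cv2.imwrite("pics/v9.png",np.vstack([np.hstack([cv2.resize(x,(400,300),interpolation=cv2.INTER_CUBIC) for x in(r["top"][165:291,60:228],r["scene"][95:215,245:405])]),np.hstack([cv2.resize(r[n],(400,300)) for n in r])])[...,::-1])
a=[c for c,n,b,m in blobs(masks(r["top"])["black"],50,400) if 100<c[0]<200 and 200<c[1]<260]; b=[c for c,n,bb,m in blobs(masks(r["scene"])["black"],60,400) if 290<c[0]<380 and 110<c[1]<170]
print(a,b)
if a and b: print("sleeve",*tri(a[0],b[0]))
print("expect th=0",proj("top",arc(0)),proj("scene",arc(0)),"th=.1",proj("top",arc(.1)),proj("scene",arc(.1)))
```

```text
[ 0.5339 -0.2802  0.23  ] [ 0.3431  0.7098 -0.3708] 49.775
[] [array([308.0274, 133.6918])]
expect th=0 [140.6136 228.5555] [308.3653 133.8727] th=.1 [139.8868 228.0681] [308.6922 131.9882]
```

View pics/v9.png

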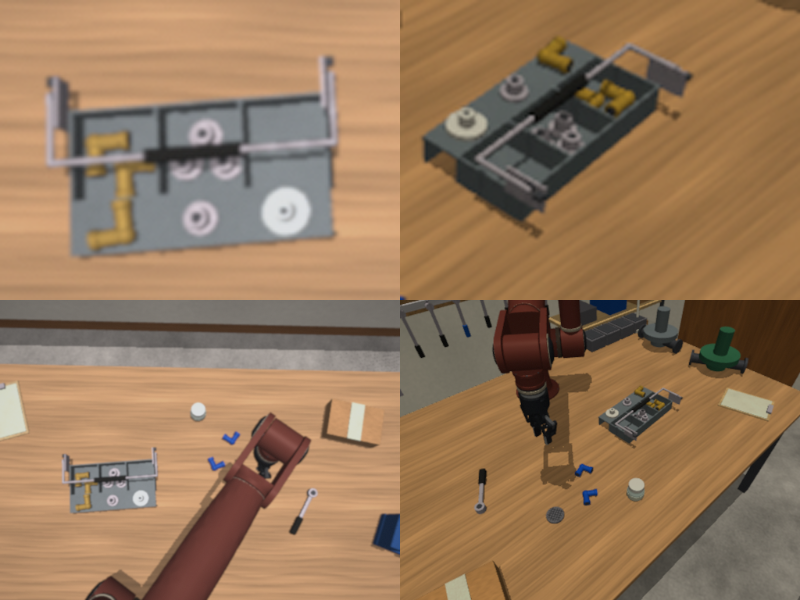

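The handle is flat: its sleeve is at (308.0,133.7) in the scene view, where angle 0 predicts (308.4,133.9). All five parts are in their bins, the bench is clear of loose parts, and the arm is away from everything.

```bash
python3 -c "
from plant import manip
print(manip.job_done())"
```

```text
the job is handed in; nothing more can be done
None
```

I swung the handle back to its stop, sorted both brass elbows and all three steel spring retainers into their matching bins (no loose diaphragm plates were on the bench), folded the handle flat again and handed the job in at about 50 s.

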